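# Stamp both ends of a bearing plate in a hand-lever marking press

### The arm

A 6-joint arm with a two-finger parallel gripper is mounted at the origin on a cart in front of the work surface, level with it; the furniture and walls round the work are solid. World frame = base frame: x ahead of the robot, y to its left, z up, the work surface at z = 0. Lengths are in m, angles in rad, forces in N, time in s.
With the tool pointing down it reaches from about 0.25 to 0.775 m from the base axis. Payload 4 kg.
Tool frame: the origin (TCP) lies on the centre line of the jaws, within the pads' length; the fingertips stand robot.tips_ahead ahead of it and the grasp point (between the pads) lies 8 mm behind it (robot.tips_ahead is the distance from the TCP to the fingertips, in m); z points along the fingers, y is the line along which they close (so a half turn about z gives the same grasp; the last joint's range is limited). The gripper opens to 94 mm and grips with 3 to 60 N. Pads are 16 mm wide; open, the fingers measure 119 mm over their backs; the gripper's body (75 mm by 177 mm) begins 78 mm behind the grasp point.
Start: joints at [1.109, 0.087, 1.371, -0, 1.684, -0.103], TCP at [0.193, 0.515, 0.192] pointing down, gripper open.
Joint ranges: [-3.1, 3.1], [-0.76, 2.03], [0.27, 2.55], [-1.08, 4.22], [0.17, 2.65], [-2.57, 2.57]. Speed limits (rad/s): [2.79, 2.79, 3.14, 3.14, 3.14, 3.14].

### API

Orientations are given as [roll, pitch, yaw] about the fixed x, y, z axes, in that order (R = Rz(yaw) Ry(pitch) Rx(roll)).
In Python, from bench import robot, snapshot, close_job, spotter gives the robot as it stands. The module is installed in compiled form; this text tells all that it offers.
- The arm moves only by the tool servo_tool, never from a script. Its argument "commands" is one flat list of numbers, 7 for each row, row after row: the shift along the tool's x, y, z in m, then the turn, a rotation vector about the tool's x, y, z in degrees, then the finger opening in m, from 0 to 0.094. In form: [x, y, z, ax, ay, az, grip, x, y, z, ax, ay, az, grip, ...]. A call has 1 to 10 rows; each row is the pose to reach, as a shift and turn from the pose commanded when the call began, along the tool's axes at that moment; what a row does not reach only later rows make up. A row lasts 1/8 s, in which the tool goes at most 62.5 mm and 10.7 degrees, less where a joint would pass 70% of its speed; a pose out of reach is approached as far as the arm can. A call with a gripper value outside its range is refused whole. The fingers move at their own pace and stop on an object; the grip force is fixed at half the most. Time passes only in rows, so rows that repeat a pose let the fingers close. It gives the time, the measured TCP pose, the force, the opening and the grip force at its end, in the units of the state.
- robot.get_obs(): the state, without advancing time (a new reading comes with each control period).
- snapshot(name): name is "side" or "top" or "wrist"; returns a dict with "img" (420x560x3 uint8, blue, green, red), "camera_matrix" (3x3 intrinsics, pixels), "extrinsics" (4x4, takes a point from camera to world coordinates); the wrist camera has in their place "hand_eye" (4x4, takes a point from camera to tool coordinates, whose origin is the TCP and whose axes are the flange's). Camera axes: x right, y down, z forward; pixel columns grow to the right and rows downward; lengths in m; the calibration is good to about 2 mm. A picture is of the moment at which its call begins: read the wrist's pose just before it. There is no depth.
- close_job(): hands the job in; it is judged then, once.
Trained networks look in a picture, given as the dict that the camera call returned (one of the last four; its "shot" number tells which), for a name from the list of things; names that differ only in an ending like _2 or _b are one class to them, and where a whole thing is asked for, a point or a joint stands for the part that bears it (a point fixed in the world has none). Each returns a list of dicts, best first, with "conf" (0 to 1); they miss things now and then, are a little off and sometimes report something else, mostly with a low value. They report only what shows in the picture. A call takes as long as a camera call.
- spotter.trace(name, picture): "region" (420x560 bool, what is visible of it) and "box" ([left, top, width, height] in pixels, round what is visible of it).
The state is a dict: "time": time; "joint_positions": joint angles; "qvel": joint speeds; "joint_torque": joint torques, N m; "tool_pos": TCP position; "ee_rot": TCP orientation; "wrist_force": force on the tool from outside, world axes, zero at the start; "wrist_torque": the same for the moment, N m; "width": finger opening in m; "finger_force": force on a finger pad.
Only numpy, scipy, OpenCV 4.12 (cv2) and the standard library are available. Lean on these libraries where they do the work, as an engineer would, in place of code of your own. Each camera call takes 0.05 s, during which the arm holds its last target. There are 200 camera calls.

### The job

Stamp the bearing plate at both ends in the green hand-lever press: the yellow-painted end first, then the other end. For each stamp, push that end between the guide rails up against the back stop, swing the red-handled lever down hard to its stop, hold it there for a moment, and let it spring fully back up. Leave the plate lying in the press with its unpainted end against the stop, and leave the jar, tape roll and small box where they are.

Things in the scene. Friction and masses are not known exactly. Their poses are not given: they have to be found in the camera images.
- bearing_plate: Loose flat dark plate with two holes, 64 mm wide (x), 170 mm long (y), 9 mm thick, about 0.25 kg, ends tapered. Origin: centre of its underside; y points along its length to the end with the yellow paint band, z up. Sides parallel up to 50 mm from the centre. In the press only its outer end can be gripped: lay it down and take it by the other end between the stamps.
- painted_end (a point): Middle of the plate's end face at the yellow paint band (85 mm along +y from the plate's centre), half way up its thickness.
- plain_end (a point): Middle of the plate's other, unpainted end face (85 mm along -y from the plate's centre), half way up its thickness.
- press_stop (a point): Foot of the back stop on the bed (30 mm above the table), midway between the guide rails. x = feed direction, y left, z up: a plate end against the stop reads x = 0. Rails 70 mm apart, 12 mm high, run from the stop to x = -66 mm and flare until -87 mm. The plate slides on a flat slideway 50 mm wide whose rounded nose begins at x = -130 mm.
- press: Green fixed press. Origin: on the table straight below press_stop, same axes (x = feed direction, z up). Its head hangs over x = -45 to +85 mm, y = -35 to +35 mm, from 76 to 151 mm above the table; lever hub and yoke reach 190 mm. The marking tip comes down at x = -14 mm; raised, it leaves 21 mm above a plate.
- lever_pivot (a point): Lever's hinge point, 142 mm above and 6 mm in front of press_stop. The hinge axis is the press's x axis.
- lever_grip (a point): Centre of the red grip at the lever's end: a bar 24 mm thick and 96 mm long, along the press's x axis, 170 mm from the pivot, on the left (+y) of the press. At rest the lever points 0.6 rad above level; pressing the grip down (up to 20 N at the grip) swings it to 0.15 rad below level.
- press_lever (a joint): Lever angle (rad): 0 at rest (up), 0.75 at its lower stop; a spring brings it back.
- press_tip: Sprung brass marking tip, 14 mm thick, under the press head; goes down with the lever. Origin: centre of its lower face.
- grease_jar: Bystander: loose white jar with blue lid, 64 mm wide, 72 mm high; origin at the centre of its underside.
- tape_roll: Bystander: loose black tape roll, 94 mm wide, 20 mm high; origin at the centre of its underside.
- bearing_box: Bystander: loose small red box, 55x75x22 mm; origin at the centre of its underside.

How it is judged:
On the way, in this order (a step that is already met when the one before it is completed fails the run):
1. the painted end lies against the back stop and the lever is held down at its stop, the tip on the plate (x of painted_end in the frame of press_stop above -0.006 m and distance between painted_end and press_stop below 0.011 m and angle between the y axis of bearing_plate and the x axis of press_stop, either way round below 0.12 rad and value of joint press_lever above 0.7 rad and contact force between press_tip and bearing_plate above 1 N), for 0.3 s.
2. the lever is back up (value of joint press_lever below 0.05 rad), for 0.1 s.
3. the unpainted end lies against the back stop and the lever is held down at its stop, the tip on the plate (x of plain_end in the frame of press_stop above -0.006 m and distance between plain_end and press_stop below 0.011 m and angle between the y axis of bearing_plate and the x axis of press_stop, either way round below 0.12 rad and value of joint press_lever above 0.7 rad and contact force between press_tip and bearing_plate above 1 N), for 0.3 s.
4. the lever is back up (value of joint press_lever below 0.05 rad), for 0.1 s.
At the end, for the whole second after the job is handed in: The plate lies flat and still on the press bed, the middle of its unpainted end within 13 mm of the press_stop point, and the lever is up (below 0.05 rad) (distance between plain_end and press_stop below 0.013 m and angle between bearing_plate's own z axis and vertical below 0.1 rad and linear speed of bearing_plate below 0.02 m/s and value of joint press_lever below 0.05 rad); the robot touches nothing.
It fails at once if a bystander is moved by more than 30 mm (distance of any of grease_jar, tape_roll, bearing_box from where it was at the start of the episode above 0.03 m).
It also fails if it takes over 72 s, if anything falls off the work surface, if the arm or the gripper's body presses on something with over 40 N, if the wrist force passes 120 N, or if a joint passes its speed limit or range.

## Working session

There is one attempt and no reset: what is moved stays moved. The work goes in short steps, Python scripts to look and compute and a tool call to move; the robot and the scene stay as the last step left them, time stands still between calls to the robot, and variables do not carry over. Pictures are saved under pics/ and viewed, at most 10 in all, crops included, and the job is handed in when it is done.

Besides the shell and the picture viewer there is one more tool, called after ">>>" as name(argument=value, ...) on one line, values as JSON. servo_tool: Moves the arm, as the interface text tells. Its arguments: {"type":"object","properties":{"commands":{"type":"array","items":{"type":"number"}}},"required":["commands"]}

```bash
mkdir -p pics
cat > h.py <<'E'
import numpy as np,cv2
from bench import robot,snapshot,close_job,spotter
from scipy.spatial.transform import Rotation as Ro
def pix2plane(s,uv,z):
    K=s["camera_matrix"];T=s["extrinsics"]
    uv=np.atleast_2d(uv).astype(float)
    d=np.c_[uv,np.ones(len(uv))]@np.linalg.inv(K).T@T[:3,:3].T
    o=T[:3,3];return o+d*((z-o[2])/d[:,2])[:,None]
def proj(s,P):
    K=s["camera_matrix"];T=np.linalg.inv(s["extrinsics"])
    p=np.atleast_2d(P)@T[:3,:3].T+T[:3,3];q=p@K.T;return q[:,:2]/q[:,2:]
def st():
    o=robot.get_obs();print({k:np.round(o[k],4).tolist() for k in("time","tool_pos","ee_rot","wrist_force","width","joint_positions","finger_force")})
E
python3 - <<'E'
from h import *
st();print(robot.tips_ahead)
for n in("top","side"):
    s=snapshot(n);cv2.imwrite(f"pics/{n}0.png",s["img"]);print(n,s["camera_matrix"].round(1).tolist(),s["extrinsics"].round(3).tolist())
    for k in("bearing_plate","press","lever_grip","grease_jar","tape_roll","bearing_box","press_tip"):
        for r in spotter.trace(k,s)[:2]:print(k,round(r["conf"],2),r["box"])
E
```

```text
{'time': 0.0, 'tool_pos': [0.1928, 0.5144, 0.1905], 'ee_rot': [-3.1394, -0.0002, 2.7828], 'wrist_force': [-0.6111, 0.9093, -0.6292], 'width': 0.0938, 'joint_positions': [1.1089, 0.0879, 1.3723, 0.0, 1.6836, -0.1031], 'finger_force': 0.0}
0.011
top [[518.2, 0.0, 284.0], [0.0, 518.2, 211.4], [0.0, 0.0, 1.0]] [[-0.072, -0.977, 0.2, 0.317], [-0.997, 0.07, -0.018, -0.002], [0.004, -0.201, -0.98, 1.516], [0.0, 0.0, 0.0, 1.0]]
bearing_plate 0.74 [361.0, 213.8, 35.8, 56.8]
press 0.79 [211.8, 190.9, 87.7, 78.8]
lever_grip 0.66 [212.2, 194.8, 68.4, 34.6]
grease_jar 0.79 [311.3, 147.2, 21.2, 25.8]
grease_jar 0.37 [362.6, 209.0, 32.2, 64.1]
tape_roll 0.68 [143.4, 238.8, 33.3, 32.6]
tape_roll 0.54 [210.3, 187.6, 87.5, 81.6]
bearing_box 0.94 [185.7, 267.9, 34.4, 33.3]
bearing_box 0.26 [363.7, 207.1, 32.4, 62.3]
side [[396.9, 0.0, 281.6], [0.0, 396.9, 214.2], [0.0, 0.0, 1.0]] [[0.912, -0.163, 0.375, 0.159], [-0.409, -0.415, 0.813, -0.926], [0.023, -0.895, -0.445, 0.662], [0.0, 0.0, 0.0, 1.0]]
bearing_plate 0.56 [275.0, 312.1, 62.3, 38.4]
press 0.66 [237.7, 158.2, 81.9, 118.7]
lever_grip 0.8 [251.2, 156.1, 34.8, 62.2]
grease_jar 0.84 [345.3, 248.5, 25.6, 29.4]
grease_jar 0.25 [274.5, 307.1, 62.7, 43.8]
tape_roll 0.57 [214.5, 206.7, 25.0, 17.8]
bearing_box 0.66 [198.3, 224.5, 29.3, 22.8]
press_tip 0.41 [272.4, 305.0, 66.7, 42.9]
```

Run:
```python
import cv2
a=cv2.imread("pics/top0.png")[130:310,130:410];b=cv2.imread("pics/side0.png")[140:360,180:400]
cv2.imwrite("pics/a.png",cv2.resize(a,None,fx=2.85,fy=2.85,interpolation=3))
cv2.imwrite("pics/b.png",cv2.resize(b,None,fx=2.7,fy=2.7,interpolation=3))
```

```text
(no output)
```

View pics/a.png

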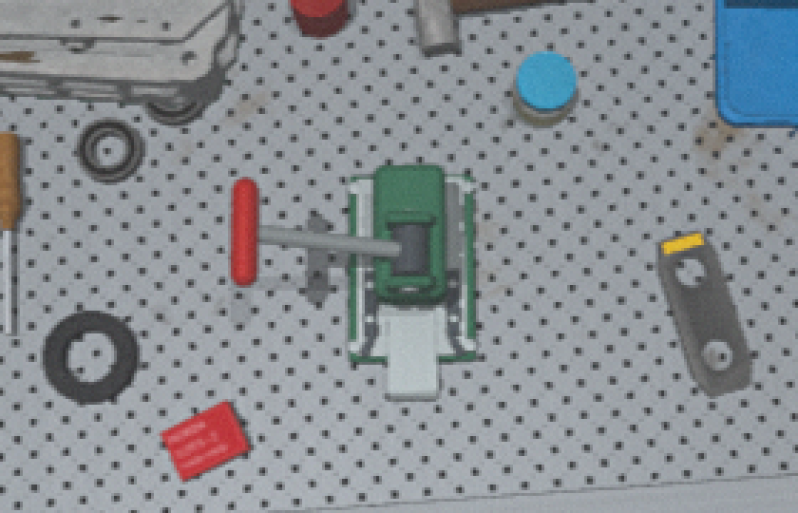

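View pics/b.png

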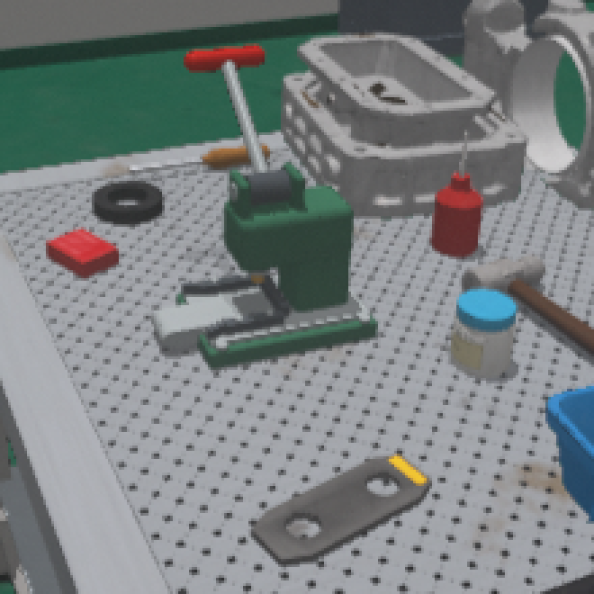

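The top view shows the press near crop (410, 270), feeding upward (+x). The plate is at crop (705, 315) with its yellow end up. The lever grip is on the left at crop (245, 230). Next I'll measure positions.

Run:
```python
from h import *
from scipy.optimize import least_squares
S={n:snapshot(n) for n in("top","side")}
def bar(s):
    r=spotter.trace("lever_grip",s)[0];x,y,w,h=map(int,r["box"]);m=np.zeros((420,560),bool);m[y-3:y+h+3,x-3:x+w+3]=1
    i=s["img"].astype(int);m&=(i[...,2]-np.maximum(i[...,0],i[...,1])>50)
    q=np.argwhere(m)[:,::-1];c,v=q.mean(0),np.linalg.svd(q-q.mean(0))[2][0] if len(q)<3000 else 0
    t=(q-q.mean(0))@v;return q.mean(0),c+v*t.min(),c+v*t.max()
g={n:bar(s) for n,s in S.items()};print(g)
s=S["top"]
nose=np.array([[130+387/2.85,130+310/2.85],[130+387/2.85,130+385/2.85],[130+438/2.85,130+385/2.85],[130+441/2.85,130+310/2.85]])
print("slideway edges",pix2plane(s,nose,.03).round(4).tolist(),pix2plane(s,[[130+411/2.85,130+397/2.85]],.025).round(4))
# green bed outline
bed=np.array([[350,360],[476,357],[348,180],[474,178]])/2.85+130;print("bed z=.015",pix2plane(s,bed,.015).round(4).tolist())
def W(p,P):
    c,n=np.cos(p[2]),np.sin(p[2]);return np.array([p[0]+c*P[0]-n*P[1],p[1]+n*P[0]+c*P[1],P[2]])
G=np.array([-.006,.170*np.cos(.6),.172+.17*np.sin(.6)])
def res(p):
    r=[]
    for n in S:
        A=[W(p,G+[d,0,0]) for d in(-.048,.048)];pp=proj(S[n],A)
        _,e0,e1=g[n]
        if np.hypot(*(pp[0]-e0))>np.hypot(*(pp[0]-e1)):e0,e1=e1,e0
        r+=list((pp[0]-e0))+list((pp[1]-e1))
    # slideway edges left y=+.025 right -.025
    for k,yy in((0,.025),(1,.025),(2,-.025),(3,-.025)):
        P=pix2plane(s,nose[k],.03)[0];l=-np.sin(p[2])*(P[0]-p[0])+np.cos(p[2])*(P[1]-p[1]);r.append((l-yy)*345*1.0)
    return r
f=least_squares(res,[.45,0,0]);print("press",f.x.round(4),np.round(f.fun,1))
# plate
for n in S:
    m=spotter.trace("bearing_plate",S[n])[0]["region"].astype(np.uint8)
    c=max(cv2.findContours(m,0,2)[0],key=cv2.contourArea)[:,0]
    P=pix2plane(S[n],c,.009)[:,:2].astype(np.float32);print(n,"plate",cv2.minAreaRect(P))
    i=S[n]["img"].astype(int);ys=(i[...,2]-i[...,0]>80)&(i[...,1]-i[...,0]>50)&(cv2.dilate(m,np.ones((9,9)))>0)
    print("yellow",pix2plane(S[n],np.argwhere(ys)[:,::-1].mean(0),.009).round(4))
    for k,z in(("grease_jar",.07),("tape_roll",.02),("bearing_box",.022)):
        b=spotter.trace(k,S[n])[0]["box"];print(k,pix2plane(S[n],[b[0]+b[2]/2,b[1]+b[3]/2],z).round(3).tolist())
```

```text
{'top': (array([215.16129032, 211.20967742]), array([215.54344102, 192.94859146]), array([214.78820818, 229.03742193])), 'side': (array([262.35638298, 161.82978723]), array([277.10400586, 159.73072644]), array([248.12181132, 163.85582435]))}
slideway edges [[0.5437, 0.0288, 0.03], [0.4677, 0.0338, 0.03], [0.464, -0.0174, 0.03], [0.5398, -0.0259, 0.03]] [[0.4544 0.0106 0.025 ]]
bed z=.015 [[0.4973, 0.0701, 0.015], [0.4912, -0.0583, 0.015], [0.6858, 0.0609, 0.015], [0.6786, -0.0706, 0.015]]
press [ 0.5845  0.0018 -0.0477] [ 0.8  1.1  0.2 -1.  -0.4 -0.7  0.6  0.3  0.   0.5  0.  -1.7]
top plate ((0.5218048095703125, -0.29566657543182373), (0.16896285116672516, 0.06448885053396225), 11.957205772399902)
yellow [[ 0.5961 -0.2813  0.009 ]]
grease_jar [[0.751, -0.149, 0.07]]
tape_roll [[0.521, 0.332, 0.02]]
bearing_box [[0.422, 0.221, 0.022]]
side plate ((0.5218334197998047, -0.301162987947464), (0.1726904809474945, 0.06910870224237442), 13.4292631149292)
yellow [[ 0.5973 -0.2809  0.009 ]]
grease_jar [[0.724, -0.201, 0.07]]
tape_roll [[0.511, 0.309, 0.02]]
bearing_box [[0.429, 0.194, 0.022]]
```

```bash
cat >> h.py <<'E'
def go(p,yaw,p0=None,yaw0=None):
    o=robot.get_obs()
    R0=Ro.from_euler("xyz",o["ee_rot"]) if yaw0 is None else Ro.from_euler("xyz",[np.pi,0,yaw0])
    p0=o["tool_pos"] if p0 is None else np.array(p0)
    R1=Ro.from_euler("xyz",[np.pi,0,yaw])
    print("shift",R0.inv().apply(np.array(p)-p0).round(4).tolist(),"turn",(R0.inv()*R1).as_rotvec(degrees=True).round(2).tolist())
PR=np.array([.5845,.0018,-.0477])
def pw(x,y,z,pr=None):
    a=PR if pr is None else pr
    c,n=np.cos(a[2]),np.sin(a[2]);return np.array([a[0]+c*x-n*y,a[1]+n*x+c*y,z])
E
python3 -c "
from h import *
go([.495,-.303,.16],3.357)"
```

```text
shift [-0.5699, -0.6599, 0.0317] turn [0.0, 0.0, -32.9]
```

>>> servo_tool(commands=[-0.57, -0.66, 0.03, 0, 0, -32.9, 0.094, -0.57, -0.66, 0.03, 0, 0, -32.9, 0.094, -0.57, -0.66, 0.03, 0, 0, -32.9, 0.094, -0.57, -0.66, 0.03, 0, 0, -32.9, 0.094, -0.57, -0.66, 0.03, 0, 0, -32.9, 0.094, -0.57, -0.66, 0.03, 0, 0, -32.9, 0.094, -0.57, -0.66, 0.03, 0, 0, -32.9, 0.094, -0.57, -0.66, 0.03, 0, 0, -32.9, 0.094, -0.57, -0.66, 0.03, 0, 0, -32.9, 0.094, -0.57, -0.66, 0.03, 0, 0, -32.9, 0.094])

```text
time: 2.65
tool_pos: [0.4062, -0.0622, 0.1711]
ee_rot: [-3.141, 0.002, -2.927]
wrist_force: [0.2, 0.4, -0.3]
width: 0.0938
finger_force: 0.0
```

>>> servo_tool(commands=[-0.036, -0.25, 0.01, 0, 0, 0, 0.094, -0.036, -0.25, 0.01, 0, 0, 0, 0.094, -0.036, -0.25, 0.01, 0, 0, 0, 0.094, -0.036, -0.25, 0.01, 0, 0, 0, 0.094, -0.036, -0.25, 0.01, 0, 0, 0, 0.094, -0.036, -0.25, 0.01, 0, 0, 0, 0.094, -0.036, -0.25, 0.01, 0, 0, 0, 0.094])

```text
time: 3.52
tool_pos: [0.4942, -0.2952, 0.1615]
ee_rot: [-3.141, 0.001, -2.925]
wrist_force: [-0.1, 0.0, 0.2]
width: 0.0936
finger_force: 0.0
```

```bash
cat >> h.py <<'E'
def wsnap():
    o=robot.get_obs();s=snapshot("wrist");T=np.eye(4);T[:3,:3]=Ro.from_euler("xyz",o["ee_rot"]).as_matrix();T[:3,3]=o["tool_pos"]
    s["extrinsics"]=T@s["hand_eye"];return s
E
python3 - <<'E'
from h import *
st();s=wsnap();cv2.imwrite("pics/w1.png",s["img"])
m=spotter.trace("bearing_plate",s)[0]["region"].astype(np.uint8)
c=max(cv2.findContours(m,0,2)[0],key=cv2.contourArea)[:,0]
print(c.min(0),c.max(0),cv2.minAreaRect(pix2plane(s,c,.009)[:,:2].astype(np.float32)))
E
```

```text
{'time': 3.525, 'tool_pos': [0.4942, -0.2952, 0.1615], 'ee_rot': [-3.1412, 0.0008, -2.9247], 'wrist_force': [-0.1321, 0.0486, 0.2427], 'width': 0.0936, 'joint_positions': [-0.6371, 0.1512, 1.3596, 0.0004, 1.63, -2.4248], 'finger_force': 0.0}
[237 133] [302 291] ((0.5232754349708557, -0.2978041470050812), (0.169925719499588, 0.06531082838773727), 11.908576011657715)
```

View pics/w1.png

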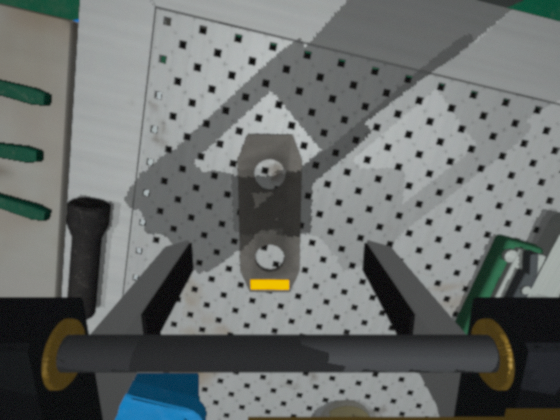

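The wrist view shows the plate at px (270, 212), yellow end toward the bottom, measured at (0.523, -0.298) with yaw 11.9°. I'll descend and grip.

>>> servo_tool(commands=[0.002, -0.0086, 0.06, 0, 0, 0.5, 0.094, 0.002, -0.0086, 0.12, 0, 0, 0.5, 0.094, 0.002, -0.0086, 0.148, 0, 0, 0.5, 0.094, 0.002, -0.0086, 0.148, 0, 0, 0.5, 0.094, 0.002, -0.0086, 0.148, 0, 0, 0.5, 0.055, 0.002, -0.0086, 0.148, 0, 0, 0.5, 0.055, 0.002, -0.0086, 0.148, 0, 0, 0.5, 0.055, 0.002, -0.0086, 0.148, 0, 0, 0.5, 0.055])

```text
time: 4.62
tool_pos: [0.4946, -0.3057, 0.0135]
ee_rot: [-3.141, 0.001, -2.935]
wrist_force: [0.6, 0.3, -0.7]
width: 0.0578
finger_force: 0.0
```

Run:
```python
from h import *
st();s=wsnap();t=snapshot("side")
cv2.imwrite("pics/w2.png",np.hstack([s["img"][100:420,100:460],cv2.resize(t["img"][270:390,240:360],(320,320))]))
```

```text
{'time': 4.625, 'tool_pos': [0.4946, -0.3057, 0.0135], 'ee_rot': [-3.1406, 0.0009, -2.9349], 'wrist_force': [0.6112, 0.2833, -0.7273], 'width': 0.0578, 'joint_positions': [-0.6512, 0.2548, 1.5399, 0.0001, 1.3455, -2.4287], 'finger_force': 0.0}
```

View pics/w2.png

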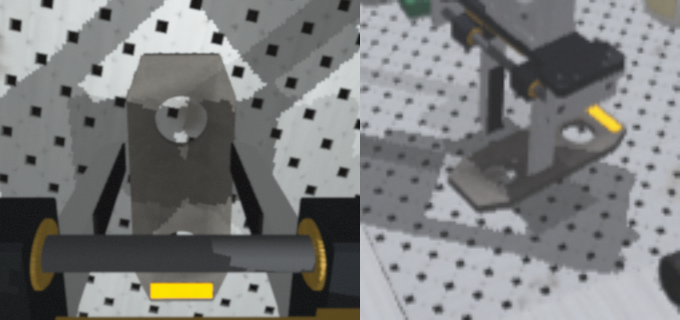

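>>> servo_tool(commands=[0, 0, 0, 0, 0, 0, 0.05, 0, 0, 0, 0, 0, 0, 0.05, 0, 0, 0, 0, 0, 0, 0.05])

```text
time: 5.1
tool_pos: [0.4941, -0.3054, 0.0126]
ee_rot: [3.141, -0.0, -2.935]
wrist_force: [-0.0, -0.5, -0.3]
width: 0.05
finger_force: 0.0
```

Run:
```python
from h import *
t=snapshot("side");s=wsnap()
cv2.imwrite("pics/w3.png",np.hstack([cv2.resize(t["img"][280:380,260:360],(500,500),interpolation=3),cv2.resize(s["img"][140:420,200:360],(286,500))]))
```

```text
(no output)
```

View pics/w3.png

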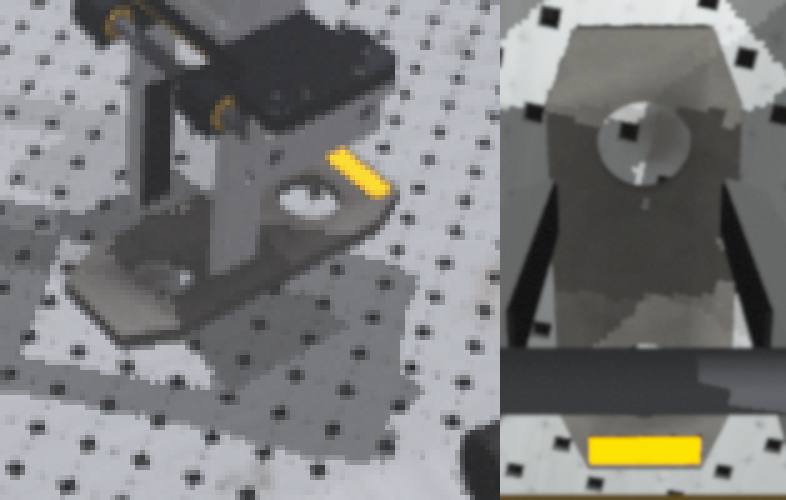

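Run:
```python
from h import *
st();print(robot.tips_ahead)
print([a for a in dir(robot) if a[0]!="_"])
```

```text
{'time': 5.2, 'tool_pos': [0.4942, -0.3054, 0.0126], 'ee_rot': [3.1414, 0.0, -2.9349], 'wrist_force': [0.122, 0.0584, -0.1881], 'width': 0.05, 'joint_positions': [-0.6512, 0.2557, 1.5406, 0.0001, 1.3453, -2.4287], 'finger_force': 0.0}
0.011
['IKError', 'get_obs', 'tips_ahead']
```

Run:
```python
from h import *
t=snapshot("side")
o=robot.get_obs();R=Ro.from_euler("xyz",o["ee_rot"]).as_matrix()
for yy in(-.025,-.0375):
  for dz in(.011,0,-.008):
    P=[o["tool_pos"]+R@[x,yy,dz] for x in(-.008,.008)]
    print(yy,dz,((proj(t,P)-[260,280])*5).round(0).tolist())
print("plate corner edges at z=.009/0")
c=np.array([.5233,-.2978]);u=np.array([np.cos(.208),np.sin(.208)]);n=np.array([u[1],-u[0]])
for z in(0,.009):print(z,((proj(t,[[*(c+u*a+n*.032),z] for a in(-.05,.05)]))*5-[1300,1400]).round(0).tolist())
```

```text
-0.025 0.011 [[234.0, 295.0], [207.0, 310.0]]
-0.025 0 [[236.0, 277.0], [208.0, 292.0]]
-0.025 -0.008 [[237.0, 264.0], [209.0, 278.0]]
-0.0375 0.011 [[252.0, 312.0], [225.0, 327.0]]
-0.0375 0 [[253.0, 293.0], [226.0, 308.0]]
-0.0375 -0.008 [[254.0, 280.0], [227.0, 295.0]]
plate corner edges at z=.009/0
0 [[194.0, 331.0], [359.0, 242.0]]
0.009 [[195.0, 316.0], [360.0, 228.0]]
```

Run:
```python
from h import *
t=snapshot("side");s=wsnap()
o=robot.get_obs();R=Ro.from_euler("xyz",o["ee_rot"]).as_matrix()
for dz in(.011,0,-.01,-.02,-.03):
    P=[o["tool_pos"]+R@[x,yy,dz] for yy in(-.025,.025) for x in(-.008,.008)]
    print(dz,((proj(s,P)-[200,140])*1.79).round(0).tolist(),"far side view",((proj(t,P[2:])-[260,280])*5).round(0).tolist())
print(s["hand_eye"].round(3).tolist())
```

```text
0.011 [[68.0, 202.0], [66.0, 158.0], [211.0, 202.0], [212.0, 158.0]] far side view [[168.0, 232.0], [141.0, 246.0]]
0 [[64.0, 215.0], [63.0, 169.0], [214.0, 215.0], [216.0, 169.0]] far side view [[169.0, 215.0], [142.0, 228.0]]
-0.01 [[60.0, 228.0], [59.0, 180.0], [218.0, 228.0], [220.0, 180.0]] far side view [[170.0, 198.0], [143.0, 212.0]]
-0.02 [[56.0, 242.0], [55.0, 192.0], [222.0, 242.0], [224.0, 192.0]] far side view [[171.0, 182.0], [143.0, 195.0]]
-0.03 [[52.0, 258.0], [50.0, 206.0], [226.0, 258.0], [229.0, 206.0]] far side view [[171.0, 165.0], [144.0, 178.0]]
[[0.001, -0.964, -0.266, 0.078], [1.0, 0.0, 0.001, -0.0], [-0.0, -0.266, 0.964, -0.193], [0.0, 0.0, 0.0, 1.0]]
```

>>> servo_tool(commands=[0, 0, 0, 0, 0, 0, 0.094, 0, 0, 0, 0, 0, 0, 0.094, 0, 0, 0, 0, 0, 0, 0.094, 0, 0, 0, 0, 0, 0, 0.094, 0, 0, 0.002, 0, 0, 0, 0.094, 0, 0, 0.004, 0, 0, 0, 0.094])

```text
time: 6.1
tool_pos: [0.4941, -0.3054, 0.0085]
ee_rot: [3.141, -0.0, -2.935]
wrist_force: [0.6, 0.1, 0.2]
width: 0.0936
finger_force: 0.0
```

>>> servo_tool(commands=[0, 0, 0.003, 0, 0, 0, 0.094, 0, 0, 0.006, 0, 0, 0, 0.094, 0, 0, 0.009, 0, 0, 0, 0.094, 0, 0, 0.009, 0, 0, 0, 0.094])

```text
time: 6.6
tool_pos: [0.4939, -0.3052, -0.0008]
ee_rot: [3.141, -0.0, -2.935]
wrist_force: [0.9, -0.3, 0.1]
width: 0.0942
finger_force: 0.0
```

Run:
```python
from h import *
t=snapshot("side");s=wsnap()
cv2.imwrite("pics/w4.png",np.hstack([cv2.resize(t["img"][280:380,260:360],(500,500),interpolation=3),cv2.resize(s["img"][140:420,200:360],(286,500))]))
```

```text
(no output)
```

View pics/w4.png

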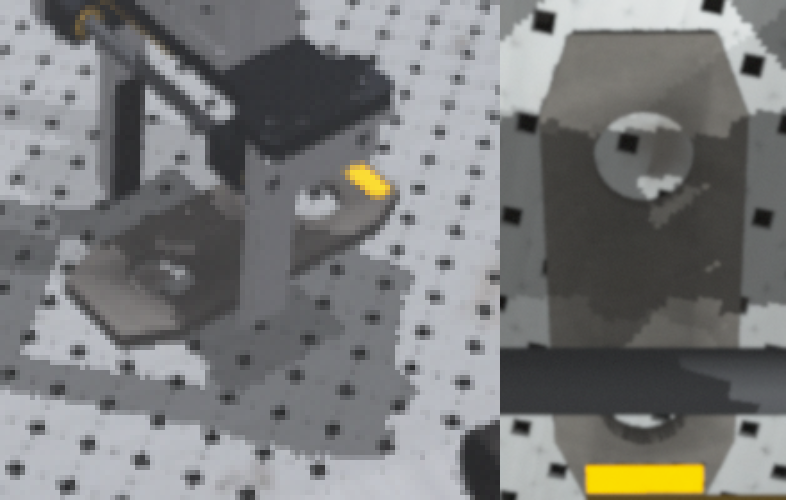

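The side view shows the near fingertip still above the table by roughly 15–20 mm, at crop (265, 318). I'll keep descending in small steps and watch the force.

>>> servo_tool(commands=[0, 0, 0.002, 0, 0, 0, 0.094, 0, 0, 0.004, 0, 0, 0, 0.094, 0, 0, 0.006, 0, 0, 0, 0.094, 0, 0, 0.006, 0, 0, 0, 0.094])

```text
time: 7.2
tool_pos: [0.494, -0.3053, -0.0066]
ee_rot: [3.141, -0.0, -2.935]
wrist_force: [0.0, 0.5, -0.7]
width: 0.094
finger_force: 0.0
```

>>> servo_tool(commands=[0, 0, 0.002, 0, 0, 0, 0.094, 0, 0, 0.004, 0, 0, 0, 0.094, 0, 0, 0.004, 0, 0, 0, 0.094])

```text
time: 7.58
tool_pos: [0.494, -0.3052, -0.0106]
ee_rot: [3.141, -0.0, -2.935]
wrist_force: [0.2, -0.4, 0.3]
width: 0.0939
finger_force: 0.0
```

>>> servo_tool(commands=[0, 0, 0.002, 0, 0, 0, 0.094, 0, 0, 0.003, 0, 0, 0, 0.094, 0, 0, 0.003, 0, 0, 0, 0.094])

```text
time: 7.95
tool_pos: [0.4942, -0.3054, -0.0133]
ee_rot: [3.142, 0.0, -2.935]
wrist_force: [-0.3, 0.1, -0.2]
width: 0.0941
finger_force: 0.0
```

>>> servo_tool(commands=[0, 0, 0.002, 0, 0, 0, 0.094, 0, 0, 0.003, 0, 0, 0, 0.094, 0, 0, 0.003, 0, 0, 0, 0.094])

```text
time: 8.32
tool_pos: [0.4944, -0.3055, -0.0136]
ee_rot: [-3.141, 0.0, -2.935]
wrist_force: [-4.5, 2.8, 11.5]
width: 0.0941
finger_force: 5.8
```

Contact came at TCP z = -0.0135, so the real fingertips sit 13.5 mm behind the TCP rather than 11 mm ahead of it. I'll use the measured offset from here on.

>>> servo_tool(commands=[0, 0, -0.005, 0, 0, 0, 0.094, 0, 0, -0.005, 0, 0, 0, 0.05, 0, 0, -0.005, 0, 0, 0, 0.05, 0, 0, -0.005, 0, 0, 0, 0.05, 0, 0, -0.005, 0, 0, 0, 0.05, 0, 0, -0.005, 0, 0, 0, 0.05])

```text
time: 9.07
tool_pos: [0.4939, -0.3051, -0.0119]
ee_rot: [3.141, -0.001, -2.935]
wrist_force: [0.2, 0.9, -1.0]
width: 0.0629
finger_force: 30.0
```

Run:
```python
from h import *
print(pw(-.2,0,.06));go(pw(-.2,0,.07),np.pi+PR[2])
```

```text
[0.38472749 0.01133638 0.06      ]
shift [0.0419, 0.3322, -0.0815] turn [0.05, -0.04, 14.58]
```

>>> servo_tool(commands=[0, 0, -0.03, 0, 0, 0, 0.05, 0, 0, -0.08, 0, 0, 0, 0.05, 0.042, 0.332, -0.081, 0, 0, 14.6, 0.05, 0.042, 0.332, -0.081, 0, 0, 14.6, 0.05, 0.042, 0.332, -0.081, 0, 0, 14.6, 0.05, 0.042, 0.332, -0.081, 0, 0, 14.6, 0.05, 0.042, 0.332, -0.081, 0, 0, 14.6, 0.05, 0.042, 0.332, -0.081, 0, 0, 14.6, 0.05, 0.042, 0.332, -0.081, 0, 0, 14.6, 0.05, 0.042, 0.332, -0.081, 0, 0, 14.6, 0.05])

```text
time: 10.32
tool_pos: [0.3852, 0.0102, 0.0696]
ee_rot: [-3.141, 0.0, 3.093]
wrist_force: [0.1, -0.4, -1.1]
width: 0.0638
finger_force: 30.0
```

>>> servo_tool(commands=[0, 0, 0, 0, 0, 0, 0.05, 0, 0, 0, 0, 0, 0, 0.05])

```text
time: 10.58
tool_pos: [0.3852, 0.0101, 0.0696]
ee_rot: [-3.142, -0.0, 3.092]
wrist_force: [0.4, 0.0, -2.4]
width: 0.0637
finger_force: 30.0
```

Run:
```python
from h import *
st();t=snapshot("top");s=wsnap()
cv2.imwrite("pics/top1.png",t["img"]);cv2.imwrite("pics/w5.png",s["img"])
a=cv2.resize(t["img"][180:320,200:340],(400,400),interpolation=3)
cv2.imwrite("pics/v5.png",np.hstack([a,cv2.resize(s["img"],(400,300)) if 0 else cv2.resize(s["img"][:,70:490],(400,400))]))
```

```text
{'time': 10.575, 'tool_pos': [0.3852, 0.0101, 0.0696], 'ee_rot': [-3.1416, -0.0003, 3.0918], 'wrist_force': [0.4489, 0.0031, -2.4259], 'width': 0.0637, 'joint_positions': [-0.1211, -0.2346, 1.916, -0.0001, 1.4605, -1.6421], 'finger_force': 29.985}
```

View pics/v5.png

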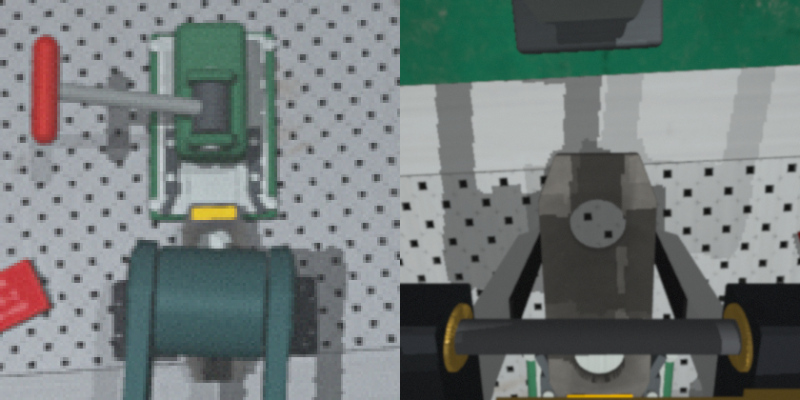

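>>> servo_tool(commands=[0.008, 0.001, 0.02, 0, 0, 0, 0.05, 0.008, 0.001, 0.04, 0, 0, 0, 0.05, 0.008, 0.001, 0.0485, 0, 0, 0, 0.05, -0.01, 0.001, 0.0485, 0, 0, 0, 0.05, -0.03, 0.001, 0.049, 0, 0, 0, 0.05, -0.05, 0.001, 0.0495, 0, 0, 0, 0.05, -0.065, 0.001, 0.05, 0, 0, 0, 0.05, -0.072, 0.001, 0.05, 0, 0, 0, 0.05, -0.072, 0.001, 0.05, 0, 0, 0, 0.05])

```text
time: 11.8
tool_pos: [0.457, 0.0084, 0.0197]
ee_rot: [3.141, -0.0, 3.093]
wrist_force: [-0.6, 0.1, -2.3]
width: 0.0635
finger_force: 30.0
```

>>> servo_tool(commands=[-0.003, 0, 0.001, 0, 0, 0, 0.05, -0.006, 0, 0.0015, 0, 0, 0, 0.05, -0.009, 0, 0.0015, 0, 0, 0, 0.05, -0.011, 0, 0.0015, 0, 0, 0, 0.05, -0.013, 0, 0.0015, 0, 0, 0, 0.05, -0.014, 0, 0.0015, 0, 0, 0, 0.05])

```text
time: 12.55
tool_pos: [0.4672, 0.008, 0.018]
ee_rot: [3.141, -0.009, 3.093]
wrist_force: [-11.4, 0.7, 7.5]
width: 0.0635
finger_force: 30.0
```

>>> servo_tool(commands=[-0.002, 0, 0, 0, 0, 0, 0.05, -0.003, 0, 0, 0, 0, 0, 0.05, -0.003, 0, 0, 0, 0, 0, 0.05])

```text
time: 12.92
tool_pos: [0.4672, 0.008, 0.018]
ee_rot: [3.142, -0.016, 3.094]
wrist_force: [-17.4, 0.1, 13.2]
width: 0.0634
finger_force: 30.0
```

>>> servo_tool(commands=[0.003, 0, 0, 0, 0, 0, 0.094, 0.003, 0, 0, 0, 0, 0, 0.094, 0.003, 0, 0, 0, 0, 0, 0.094, 0.003, 0, -0.05, 0, 0, 0, 0.094, 0.003, 0, -0.11, 0, 0, 0, 0.08, 0.003, 0, -0.17, 0, 0, 0, 0.06, 0.003, 0, -0.23, 0, 0, 0, 0.0, 0.003, 0, -0.28, 0, 0, 0, 0, 0.003, 0, -0.28, 0, 0, 0, 0, 0.003, 0, -0.28, 0, 0, 0, 0])

```text
time: 14.18
tool_pos: [0.4709, 0.0078, 0.2972]
ee_rot: [3.141, -0.001, 3.093]
wrist_force: [-0.3, 0.4, 0.0]
width: 0.0371
finger_force: 0.0
```

Run:
```python
from h import *
st();s=wsnap();t=snapshot("side")
cv2.imwrite("pics/v6.png",np.hstack([cv2.resize(s["img"],(480,360)),cv2.resize(t["img"][180:300,215:320],(315,360),interpolation=3)]))
o=robot.get_obs()["tool_pos"];a=PR;c,n=np.cos(a[2]),np.sin(a[2]);d=o[:2]-a[:2];print("press xy",c*d[0]+n*d[1],-n*d[0]+c*d[1])
for k in("bearing_plate",):
  for S in(s,t):
    r=spotter.trace(k,S)
    if r:
        cc=max(cv2.findContours(r[0]["region"].astype(np.uint8),0,2)[0],key=cv2.contourArea)[:,0];print(r[0]["conf"],r[0]["box"],cv2.minAreaRect(pix2plane(S,cc,.039)[:,:2].astype(np.float32)))
```

```text
{'time': 14.175, 'tool_pos': [0.4709, 0.0078, 0.2972], 'ee_rot': [3.1414, -0.0009, 3.0935], 'wrist_force': [-0.2906, 0.4325, 0.0428], 'width': 0.0371, 'joint_positions': [-0.1041, -0.0852, 1.3359, 0.0001, 1.8919, -1.6268], 'finger_force': 0.0}
press xy -0.11441664614247365 0.0005554026775786746
0.65 [250.6, 128.2, 55.1, 114.9] ((0.4872336983680725, 0.006843721494078636), (0.06697218865156174, 0.14962820708751678), 87.27686309814453)
0.94 [222.1, 246.7, 60.8, 21.6] ((0.4951474964618683, 0.004232246428728104), (0.17776453495025635, 0.07843455672264099), 2.537414073944092)
```

View pics/v6.png

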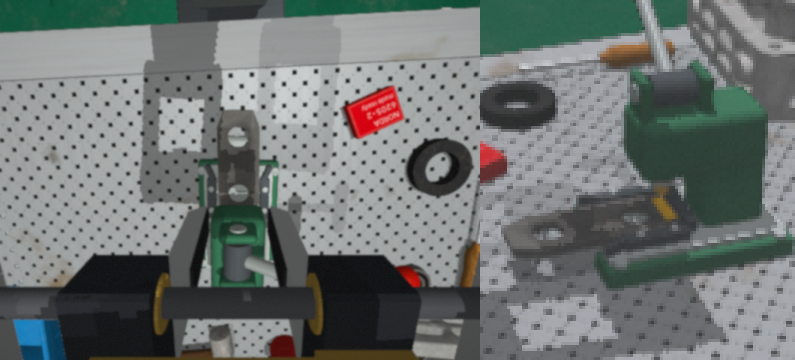

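The plate is seated flat with the yellow band at the back, side crop (665, 205). Next is the lever: move over the grip, then push along its arc.

>>> servo_tool(commands=[-0.04, 0.05, 0, 0, 0, 0, 0, -0.07, 0.1, 0, 0, 0, 0, 0, -0.094, 0.139, 0, 0, 0, 0, 0, -0.094, 0.139, 0, 0, 0, 0, 0, -0.094, 0.139, 0, 0, 0, 0, 0])

```text
time: 15.0
tool_pos: [0.571, 0.1416, 0.2972]
ee_rot: [-3.141, -0.002, 3.093]
wrist_force: [-0.4, -0.7, -0.1]
width: 0.0002
finger_force: 0.0
```

Run:
```python
from h import *
st();t=snapshot("side")
cv2.imwrite("pics/v7.png",cv2.resize(t["img"][100:280,190:370],(540,540),interpolation=3))
```

```text
{'time': 15.0, 'tool_pos': [0.571, 0.1416, 0.2972], 'ee_rot': [-3.1407, -0.0021, 3.0934], 'wrist_force': [-0.4173, -0.6883, -0.0603], 'width': 0.0002, 'joint_positions': [0.1471, 0.1814, 1.058, -0.0005, 1.9044, -1.3757], 'finger_force': 0.0}
```

View pics/v7.png

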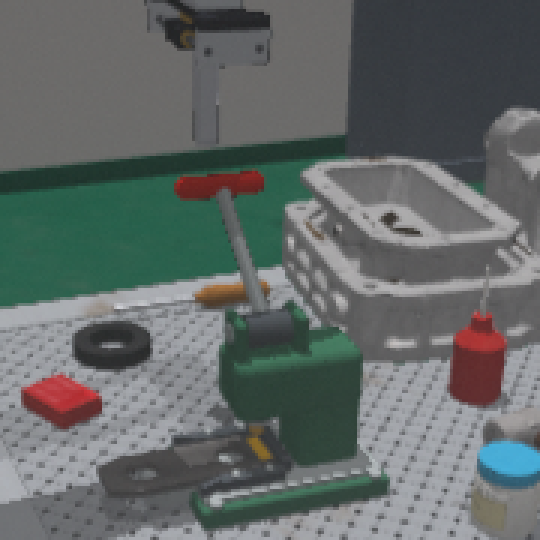

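Fingertips are above the red grip: crop (205, 140) against the bar at (220, 185). Pushing down along the arc.

>>> servo_tool(commands=[0, 0.001, 0.028, 0, 0, 0, 0, 0, 0.008, 0.04, 0, 0, 0, 0, 0, 0.014, 0.053, 0, 0, 0, 0, 0, 0.023, 0.0765, 0, 0, 0, 0, 0, 0.029, 0.101, 0, 0, 0, 0, 0, 0.031, 0.127, 0, 0, 0, 0, 0, 0.029, 0.152, 0, 0, 0, 0, 0, 0.029, 0.158, 0, 0, 0, 0, 0, 0.029, 0.16, 0, 0, 0, 0, 0, 0.029, 0.16, 0, 0, 0, 0])

```text
time: 16.3
tool_pos: [0.5736, 0.1782, 0.1434]
ee_rot: [3.127, 0.006, 3.097]
wrist_force: [-1.8, 12.9, 11.0]
width: 0.0004
finger_force: 7.6
```

```bash
cat >> h.py <<'E'
def lever():
    for n in("side","top"):
        s=snapshot(n);i=s["img"].astype(int);m=(i[...,2]-np.maximum(i[...,0],i[...,1])>50)
        best=[]
        for q in np.arange(-.05,.85,.05):
            a=.6-q;A=pw(-.05,.17*np.cos(a),.172+.17*np.sin(a));B=pw(.042,.17*np.cos(a),.172+.17*np.sin(a))
            pp=proj(s,np.linspace(A,B,25)).round().astype(int);best.append((float(m[pp[:,1],pp[:,0]].mean().round(2)),round(float(q),2)))
        print(n,sorted(best)[::-1][:4])
E
python3 - <<'E'
from h import *
st();lever()
E
```

```text
{'time': 16.3, 'tool_pos': [0.5736, 0.1782, 0.1434], 'ee_rot': [3.127, 0.0061, 3.0972], 'wrist_force': [-1.8442, 12.8716, 11.0383], 'width': 0.0004, 'joint_positions': [0.199, 0.2046, 1.3337, 0.0127, 1.5938, -1.3271], 'finger_force': 7.6345}
side [(0.96, 0.7), (0.76, 0.75), (0.44, 0.8), (0.0, 0.65)]
top [(0.16, 0.8), (0.16, 0.75), (0.16, 0.7), (0.12, 0.65)]
```

>>> servo_tool(commands=[0, -0.004, 0.002, 0, 0, 0, 0, 0, -0.008, 0.005, 0, 0, 0, 0, 0, -0.008, 0.007, 0, 0, 0, 0, 0, -0.008, 0.007, 0, 0, 0, 0, 0, -0.008, 0.007, 0, 0, 0, 0, 0, -0.008, 0.007, 0, 0, 0, 0])

```text
time: 17.15
tool_pos: [0.5739, 0.178, 0.1427]
ee_rot: [3.112, 0.012, 3.102]
wrist_force: [-8.0, 26.6, 26.2]
width: 0.0005
finger_force: 17.2
```

Run:
```python
from h import *
st();lever()
s=snapshot("side");cv2.imwrite("pics/v8.png",cv2.resize(s["img"][100:280,190:370],(540,540),interpolation=3))
```

```text
{'time': 17.15, 'tool_pos': [0.5739, 0.178, 0.1427], 'ee_rot': [3.1116, 0.012, 3.1016], 'wrist_force': [-8.0327, 26.6451, 26.1848], 'width': 0.0005, 'joint_positions': [0.1904, 0.197, 1.3444, 0.0264, 1.5816, -1.3401], 'finger_force': 17.1565}
side [(0.96, 0.7), (0.8, 0.75), (0.48, 0.8), (0.0, 0.65)]
top [(0.16, 0.75), (0.16, 0.7), (0.12, 0.8), (0.12, 0.65)]
```

>>> servo_tool(commands=[0, 0.01, -0.015, 0, 0, 0, 0, 0, 0.012, -0.04, 0, 0, 0, 0, 0, 0.01, -0.066, 0, 0, 0, 0, 0, 0.004, -0.0905, 0, 0, 0, 0, 0, -0.007, -0.114, 0, 0, 0, 0, 0, -0.018, -0.139, 0, 0, 0, 0, 0, -0.021, -0.167, 0, 0, 0, 0, 0, -0.021, -0.167, 0, 0, 0, 0])

```text
time: 18.3
tool_pos: [0.5721, 0.1417, 0.3014]
ee_rot: [3.14, 0.006, 3.092]
wrist_force: [0.8, 0.9, 0.0]
width: 0.0003
finger_force: 0.0
```

Run:
```python
from h import *
st();lever()
# where to: over outer part of plate, press (-.105,0), open, z .30
go(pw(-.108,0,.2972),np.pi+PR[2])
```

```text
{'time': 18.3, 'tool_pos': [0.5721, 0.1417, 0.3014], 'ee_rot': [3.1403, 0.0059, 3.0924], 'wrist_force': [0.7785, 0.9138, 0.0209], 'width': 0.0003, 'joint_positions': [0.1466, 0.1784, 1.0531, 0.0001, 1.904, -1.375], 'finger_force': 0.0}
side [(0.96, -0.05), (0.92, 0.0), (0.8, 0.05), (0.04, 0.75)]
top [(0.28, 0.8), (0.28, 0.05), (0.24, 0.15), (0.24, 0.1)]
shift [0.0879, -0.1394, 0.0005] turn [0.0, -0.03, -0.04]
```

>>> servo_tool(commands=[0.03, -0.04, 0, 0, 0, 0, 0.094, 0.06, -0.09, 0, 0, 0, 0, 0.094, 0.088, -0.139, 0, 0, 0, 0, 0.094, 0.088, -0.139, 0.03, 0, 0, 0, 0.094, 0.088, -0.139, 0.09, 0, 0, 0, 0.094, 0.088, -0.139, 0.15, 0, 0, 0, 0.094, 0.088, -0.139, 0.2, 0, 0, 0, 0.094, 0.088, -0.139, 0.2, 0, 0, 0, 0.094])

```text
time: 19.4
tool_pos: [0.4715, 0.0082, 0.0918]
ee_rot: [3.141, -0.014, 3.094]
wrist_force: [-1.1, -0.1, 0.1]
width: 0.0771
finger_force: 0.0
```

Run:
```python
from h import *
st();go(pw(-.108,0,.0175),np.pi+PR[2])
```

```text
{'time': 19.4, 'tool_pos': [0.4715, 0.0082, 0.0918], 'ee_rot': [3.1407, -0.0139, 3.0937], 'wrist_force': [-1.0626, -0.0954, 0.1074], 'width': 0.0771, 'joint_positions': [-0.103, -0.0345, 1.6951, 0.0001, 1.4949, -1.6259], 'finger_force': 0.0}
shift [-0.0062, -0.0011, 0.0742] turn [0.05, -0.79, -0.01]
```

>>> servo_tool(commands=[-0.006, -0.001, 0.02, 0, -0.8, 0, 0.094, -0.006, -0.001, 0.02, 0, -0.8, 0, 0.094, -0.006, -0.001, 0.02, 0, -0.8, 0, 0.094])

```text
time: 19.77
tool_pos: [0.484, 0.0062, 0.0803]
ee_rot: [-3.142, 0.017, 3.094]
wrist_force: [0.9, 0.5, 0.6]
width: 0.0941
finger_force: 0.0
```

Run:
```python
from h import *
st();go(pw(-.108,0,.0175),np.pi+PR[2])
```

```text
{'time': 19.775, 'tool_pos': [0.484, 0.0062, 0.0803], 'ee_rot': [-3.1415, 0.0168, 3.0936], 'wrist_force': [0.9489, 0.5113, 0.603], 'width': 0.0941, 'joint_positions': [-0.1051, -0.0236, 1.7083, 0.0009, 1.4402, -1.628], 'finger_force': 0.0}
shift [0.0084, 0.0004, 0.0626] turn [-0.01, 0.96, -0.02]
```

>>> servo_tool(commands=[0.008, 0, 0.03, 0, 0.9, 0, 0.094, 0.008, 0, 0.055, 0, 0.9, 0, 0.094, 0.008, 0, 0.062, 0, 0.9, 0, 0.094, 0.008, 0, 0.062, 0, 0.9, 0, 0.094, 0.008, 0, 0.062, 0, 0.9, 0, 0.094])

```text
time: 20.4
tool_pos: [0.477, 0.0064, 0.0177]
ee_rot: [-3.142, 0.001, 3.093]
wrist_force: [-0.3, -0.3, 1.1]
width: 0.0943
finger_force: 0.0
```

Good pose. I'll grip, lift very slightly, and withdraw.

>>> servo_tool(commands=[0, 0, 0, 0, 0, 0, 0.05, 0, 0, 0, 0, 0, 0, 0.05, 0, 0, 0, 0, 0, 0, 0.05, 0, 0, 0, 0, 0, 0, 0.05, 0, 0, -0.001, 0, 0, 0, 0.05, 0.02, 0, -0.002, 0, 0, 0, 0.05, 0.05, 0, -0.003, 0, 0, 0, 0.05, 0.09, 0, -0.004, 0, 0, 0, 0.05, 0.1, 0, -0.02, 0, 0, 0, 0.05, 0.1, 0, -0.06, 0, 0, 0, 0.05])

```text
time: 21.65
tool_pos: [0.3724, 0.0116, 0.0741]
ee_rot: [3.141, -0.009, 3.093]
wrist_force: [0.7, -0.1, -2.1]
width: 0.0639
finger_force: 30.0
```

>>> servo_tool(commands=[0, 0, 0, 0, 0, 10.5, 0.05, 0, 0, 0, 0, 0, 21, 0.05, 0, 0, 0, 0, 0, 31.5, 0.05, 0, 0, 0, 0, 0, 42, 0.05, 0, 0, 0, 0, 0, 52.5, 0.05, 0, 0, 0, 0, 0, 63, 0.05, 0, 0, 0, 0, 0, 73.5, 0.05, 0, 0, 0, 0, 0, 84, 0.05, 0, 0, 0, 0, 0, 90, 0.05, 0, 0, 0, 0, 0, 90, 0.05])

```text
time: 22.9
tool_pos: [0.3755, 0.0113, 0.0758]
ee_rot: [-3.139, 0.0, 1.524]
wrist_force: [0.0, -0.2, -1.1]
width: 0.0633
finger_force: 30.0
```

>>> servo_tool(commands=[0, 0, 0, 0, 0, 10.5, 0.05, 0, 0, 0, 0, 0, 21, 0.05, 0, 0, 0, 0, 0, 31.5, 0.05, 0, 0, 0, 0, 0, 42, 0.05, 0, 0, 0, 0, 0, 52.5, 0.05, 0, 0, 0, 0, 0, 63, 0.05, 0, 0, 0, 0, 0, 73.5, 0.05, 0, 0, 0, 0, 0, 84, 0.05, 0, 0, 0, 0, 0, 90, 0.05, 0, 0, 0, 0, 0, 90, 0.05])

```text
time: 24.15
tool_pos: [0.3758, 0.0113, 0.0761]
ee_rot: [3.142, 0.002, -0.045]
wrist_force: [0.1, 0.1, -2.3]
width: 0.0637
finger_force: 30.0
```

Run:
```python
from h import *
st();s=wsnap();r=spotter.trace("bearing_plate",s)
z=robot.get_obs()["tool_pos"][2]+.0135+.0075
cc=max(cv2.findContours(r[0]["region"].astype(np.uint8),0,2)[0],key=cv2.contourArea)[:,0];print(r[0]["conf"],r[0]["box"],cv2.minAreaRect(pix2plane(s,cc,z)[:,:2].astype(np.float32)))
go(pw(-.102,0,.075),PR[2])
```

```text
{'time': 24.15, 'tool_pos': [0.3758, 0.0113, 0.0761], 'ee_rot': [3.1415, 0.002, -0.0454], 'wrist_force': [0.0769, 0.1059, -2.3027], 'width': 0.0637, 'joint_positions': [-0.1209, -0.2617, 1.9237, -0.0002, 1.4816, 1.4953], 'finger_force': 29.9649}
0.56 [213.6, 145.7, 127.9, 274.3] ((0.38460424542427063, 0.010858122259378433), (0.06428086757659912, 0.10640585422515869), 88.3212890625)
shift [0.1069, -0.0002, 0.0009] turn [0.0, 0.11, 0.12]
```

>>> servo_tool(commands=[0.035, 0, 0.02, 0, 0.1, 0.1, 0.05, 0.035, 0, 0.045, 0, 0.1, 0.1, 0.05, 0.035, 0, 0.056, 0, 0.1, 0.1, 0.05, 0.04, 0, 0.0565, 0, 0.1, 0.1, 0.05, 0.055, 0, 0.0568, 0, 0.1, 0.1, 0.05, 0.075, 0, 0.057, 0, 0.1, 0.1, 0.05, 0.092, 0, 0.0573, 0, 0.1, 0.1, 0.05, 0.103, 0, 0.0575, 0, 0.1, 0.1, 0.05, 0.106, 0, 0.058, 0, 0.1, 0.1, 0.05, 0.106, 0, 0.058, 0, 0.1, 0.1, 0.05])

```text
time: 25.5
tool_pos: [0.4816, 0.0063, 0.0181]
ee_rot: [-3.141, 0.0, -0.05]
wrist_force: [-0.5, -0.1, -1.3]
width: 0.0635
finger_force: 30.0
```

>>> servo_tool(commands=[0, 0, 0.0005, 0, 0, 0, 0.094, 0, 0, 0.0005, 0, 0, 0, 0.094, 0, 0, 0.0005, 0, 0, 0, 0.094, 0, 0, 0.0005, 0, 0, 0, 0.094, -0.02, 0, 0.0005, 0, 0, 0, 0.094, -0.045, 0, 0.0005, 0, 0, 0, 0.094, -0.055, 0, 0.0005, 0, 0, 0, 0.094, -0.055, 0, 0.0005, 0, 0, 0, 0.094, -0.055, 0, 0.0005, 0, 0, 0, 0.094])

```text
time: 26.62
tool_pos: [0.4277, 0.0089, 0.0179]
ee_rot: [-3.142, -0.001, -0.05]
wrist_force: [0.1, 0.2, 0.2]
width: 0.0939
finger_force: 0.0
```

Run:
```python
from h import *
st();s=snapshot("side");w=wsnap()
for S in(s,w):
  for r in spotter.trace("bearing_plate",S)[:1]:
    cc=max(cv2.findContours(r["region"].astype(np.uint8),0,2)[0],key=cv2.contourArea)[:,0];print(r["conf"],r["box"],cv2.minAreaRect(pix2plane(S,cc,.039)[:,:2].astype(np.float32)))
cv2.imwrite("pics/v9.png",np.hstack([cv2.resize(w["img"],(480,360)),cv2.resize(s["img"][190:310,215:320],(315,360),interpolation=3)]))
go(pw(-.157,0,.018),PR[2])
```

```text
{'time': 26.625, 'tool_pos': [0.4277, 0.0089, 0.0179], 'ee_rot': [-3.1415, -0.0013, -0.0499], 'wrist_force': [0.1128, 0.1572, 0.1679], 'width': 0.0939, 'joint_positions': [-0.112, -0.0836, 1.8967, 0.0001, 1.3273, 1.5087], 'finger_force': 0.0}
0.58 [211.2, 245.6, 54.8, 32.8] ((0.48983532190322876, 0.01496068760752678), (0.13544997572898865, 0.06793859601020813), 23.353229522705078)
0.64 [200.6, 24.0, 154.1, 293.2] ((0.4679926633834839, 0.00661880150437355), (0.07076730579137802, 0.14671222865581512), 88.57373809814453)
shift [0.0004, -0.0004, -0.0004] turn [-0.0, -0.01, -0.12]
```

View pics/v9.png

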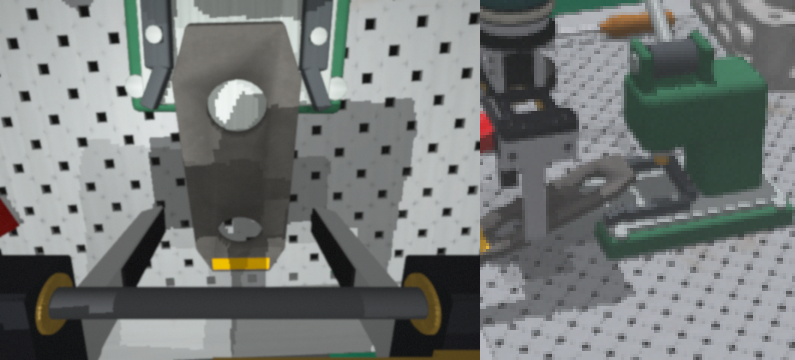

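The side view shows the plate tipped over the nose, with its painted end down near the table, crop (483, 245). Its plain end is still between the rails. I'll fit the tilt and regrip perpendicular to the plate.

Run:
```python
from h import *
from scipy.optimize import least_squares
w=wsnap();s=snapshot("side");t=snapshot("top")
i=w["img"].astype(int);y=(i[...,2]-i[...,0]>80)&(i[...,1]-i[...,0]>60);y[:250]=0
q=np.argwhere(y)[:,::-1];print("yellow wrist",q.min(0),q.max(0),len(q))
i=s["img"].astype(int);ys=(i[...,2]-i[...,0]>60)&(i[...,1]-i[...,0]>40);ys[:260]=0;ys[300:]=0;ys[:,:205]=0;ys[:,240:]=0
qs=np.argwhere(ys)[:,::-1];print("yellow side",qs.mean(0) if len(qs) else 0,len(qs))
cv2.imwrite("pics/w9.png",w["img"])
# plate pose: centre top (x,y,z), yaw, pitch; wrist pixels
wy=q.mean(0)
pl=np.array([276,26.]) # plain end top edge mid
hole1=np.array([237,105])*1.1667;hole2=np.array([239,229])*1.1667
def P(p,a,z=.009):
    x,yy,zz,yaw,th=p
    d=np.array([np.cos(yaw)*np.cos(th),np.sin(yaw)*np.cos(th),np.sin(th)]);n=np.array([-np.cos(yaw)*np.sin(th),-np.sin(yaw)*np.sin(th),np.cos(th)])
    return np.array([x,yy,zz])+a*d+z*n   # a along feed direction, plain end +.085
def res(p):
    r=list(proj(w,P(p,.085))[0]-pl)+list(proj(w,P(p,-.079))[0]-wy)
    # painted end lower edge on table / nose contact at z=.03, x=.452
    e=P(p,-.085,0);r.append(e[2]*2000*0)
    c=P(p,0,0);k=(.452-c[0])/np.cos(p[4]);r.append((P(p,k,0)[2]-.030)*2000)
    if len(qs)>3: r+=list((proj(s,P(p,-.079))[0]-qs.mean(0))*1.0)
    return r
f=least_squares(res,[.44,.008,.02,-.048,.2]);print(f.x.round(4),f.fun.round(1));print("painted end bottom",P(f.x,-.085,0).round(4),"plain",P(f.x,.085,0).round(4))
```

```text
yellow wrist [ 45 300] [314 370] 935
yellow side [213.94871795 269.28205128] 39
[ 0.4583  0.0084  0.0326 -0.0587  0.3948] [ 0.  -0.   0.  -0.1 -0.   0.  -0.5 -0.1]
painted end bottom [ 3.8e-01  1.3e-02 -1.0e-04] plain [0.5366 0.0038 0.0653]
```

Run:
```python
from h import *
from scipy.optimize import least_squares
w=wsnap();s=snapshot("side")
i=w["img"].astype(int);y=(i[...,2]-i[...,0]>80)&(i[...,1]-i[...,0]>60);y[:280]=0;y[330:]=0;y[:,:230]=0;y[:,330:]=0
q=np.argwhere(y)[:,::-1];wy=q.mean(0);print("yellow wrist",q.min(0),q.max(0),wy)
i=s["img"].astype(int);ys=(i[...,2]-i[...,0]>60)&(i[...,1]-i[...,0]>40);ys[:260]=0;ys[300:]=0;ys[:,:205]=0;ys[:,240:]=0
qs=np.argwhere(ys)[:,::-1]
pl=np.array([276,26.])
def P(p,a,z=.009):
    x,yy,zz,yaw,th=p
    d=np.array([np.cos(yaw)*np.cos(th),np.sin(yaw)*np.cos(th),np.sin(th)]);n=np.array([-np.cos(yaw)*np.sin(th),-np.sin(yaw)*np.sin(th),np.cos(th)])
    return np.array([x,yy,zz])+a*d+z*n
for side in(0,1):
  def res(p):
    r=list(proj(w,P(p,.085))[0]-pl)+list(proj(w,P(p,-.079))[0]-wy)
    r.append(P(p,-.085,0)[2]*1000)
    if side: r+=list((proj(s,P(p,-.079))[0]-qs.mean(0))*.5)
    return r
  f=least_squares(res,[.44,.008,.02,-.048,.2]);p=f.x;print(p.round(4),f.fun.round(1));print("painted",P(p,-.085,0).round(4),"plain",P(p,.085,0).round(4))
  for a in(-.03,-.04):
    # tip centre 7.5mm below top surface, tool perpendicular; TCP 13.5 mm beyond tip
    print(a,"TCP",P(p,a,.0015-.0135).round(4),"pitch",-p[4])
st()
```

```text
yellow wrist [247 300] [314 313] [280.33936652 306.24321267]
[ 0.4584  0.0066  0.0365 -0.0341  0.4432] [ 0. -0.  0. -0.  0.]
painted [0.3817 0.0092 0.    ] plain [0.5351 0.0039 0.0729]
-0.03 TCP [0.4365 0.0073 0.0127] pitch -0.44322672480180464
-0.04 TCP [0.4274 0.0076 0.0085] pitch -0.44322672480180464
[ 0.4584  0.0066  0.0365 -0.0342  0.4435] [ 0.   0.  -0.   0.   0.   0.1  0.2]
painted [0.3817 0.0092 0.    ] plain [0.5351 0.0039 0.073 ]
-0.03 TCP [0.4365 0.0073 0.0128] pitch -0.44352409458744
-0.04 TCP [0.4274 0.0076 0.0085] pitch -0.44352409458744
{'time': 27.075, 'tool_pos': [0.4268, 0.009, 0.0175], 'ee_rot': [-3.1415, 0.0001, -0.0499], 'wrist_force': [0.1149, -0.282, -0.7675], 'width': 0.0939, 'joint_positions': [-0.112, -0.084, 1.8979, 0.0001, 1.3278, 1.5087], 'finger_force': 0.0}
```

>>> servo_tool(commands=[0, 0.001, 0, 0, 10, 0, 0.094, 0, 0.001, 0.004, 0, 20, 0, 0.094, 0, 0.001, 0.009, 0, 24.5, 0, 0.094, 0, 0.001, 0.009, 0, 24.5, 0, 0.094, 0, 0.001, 0.009, 0, 24.5, 0, 0.094])

```text
time: 27.7
tool_pos: [0.428, 0.0078, 0.0099]
ee_rot: [3.141, -0.429, -0.05]
wrist_force: [-0.4, -0.5, 0.5]
width: 0.094
finger_force: 0.0
```

>>> servo_tool(commands=[0, 0, 0, 0, 0, 0, 0.05, 0, 0, 0, 0, 0, 0, 0.05, 0, 0, 0, 0, 0, 0, 0.05, 0, 0, 0, 0, 0, 0, 0.05, 0, 0, 0, 0, 0, 0, 0.05])

```text
time: 28.32
tool_pos: [0.4268, 0.008, 0.0086]
ee_rot: [-3.142, -0.428, -0.05]
wrist_force: [-0.1, 0.3, -0.1]
width: 0.0632
finger_force: 29.9
```

>>> servo_tool(commands=[-0.0165, 0, -0.012, 0, 0, 0, 0.05, -0.042, 0, -0.052, 0, 0, 0, 0.05, -0.034, 0, -0.07, 0, -10, 0, 0.05, -0.034, 0, -0.07, 0, -20, 0, 0.05, -0.034, 0, -0.07, 0, -24.6, 0, 0.05, -0.034, 0, -0.07, 0, -24.6, 0, 0.05, -0.034, 0, -0.07, 0, -24.6, 0, 0.05])

```text
time: 29.2
tool_pos: [0.3657, 0.0112, 0.0572]
ee_rot: [-3.141, 0.003, -0.05]
wrist_force: [-0.0, -0.3, -2.4]
width: 0.0635
finger_force: 29.9
```

Run:
```python
from h import *
st();w=wsnap();cv2.imwrite("pics/w10.png",w["img"])
z=robot.get_obs()["tool_pos"][2]+.0135+.0075
o=robot.get_obs()["tool_pos"]
i=w["img"].astype(int);y=(i[...,2]-i[...,0]>80)&(i[...,1]-i[...,0]>60);y[:250]=0;y[:,:230]=0;y[:,330:]=0
q=np.argwhere(y)[:,::-1];print("yellow",q.min(0),q.max(0),pix2plane(w,q.mean(0),z).round(4))
r=spotter.trace("bearing_plate",w)[0];m=r["region"];rows=np.where(m.any(1))[0];v=rows.min()+1;u=np.where(m[rows.min():rows.min()+4].any(0))[0].mean()
print(r["conf"],r["box"],"plain end",pix2plane(w,[u,v],z).round(4),u,v)
cc=max(cv2.findContours(m.astype(np.uint8),0,2)[0],key=cv2.contourArea)[:,0];print(cv2.minAreaRect(pix2plane(w,cc,z)[:,:2].astype(np.float32)))
go(pw(-.2075,0,.06),PR[2])
```

```text
{'time': 29.2, 'tool_pos': [0.3657, 0.0112, 0.0572], 'ee_rot': [-3.1413, 0.0031, -0.0498], 'wrist_force': [-0.0467, -0.3433, -2.362], 'width': 0.0635, 'joint_positions': [-0.1249, -0.2712, 1.9697, 0.0001, 1.4462, 1.4957], 'finger_force': 29.8955}
yellow [241 313] [317 335] [[0.3275 0.0115 0.0783]]Traceback (most recent call last):
  File "<stdin>", line 7, in <module>
IndexError: list index out of range
```

Run:
```python
from h import *
w=wsnap();o=robot.get_obs();g=cv2.cvtColor(w["img"],6).astype(int)
u=np.array([np.cos(-.0498),np.sin(-.0498)]);z=o["tool_pos"][2]+.021
for th in(-.1,-.05,0,.05,.1):
    # tilt about grip, plain end distance .126, yellow far edge -.044
    P=[[*(o["tool_pos"][:2]+u*a*np.cos(th)),z+a*np.sin(th)] for a in(.126,-.044,-.032)]
    H=[[*(o["tool_pos"][:2]+u*(.126*np.cos(th))+s*.02*np.array([-u[1],u[0]])),z+.126*np.sin(th)] for s in(-1,1)]
    print(th,proj(w,P).round(0).tolist())
for c in(255,280,300):print(c,[int(g[r,c-2:c+3].mean()) for r in range(0,80,2)])
st()
```

```text
-0.1 [[277.0, 4.0], [277.0, 338.0], [277.0, 317.0]]
-0.05 [[277.0, -1.0], [277.0, 335.0], [277.0, 316.0]]
0 [[277.0, -6.0], [277.0, 333.0], [277.0, 314.0]]
0.05 [[277.0, -11.0], [277.0, 331.0], [277.0, 313.0]]
0.1 [[277.0, -15.0], [277.0, 328.0], [277.0, 311.0]]
255 [226, 226, 227, 228, 228, 228, 228, 229, 229, 208, 118, 106, 107, 108, 106, 105, 107, 106, 106, 107, 107, 108, 109, 109, 109, 112, 113, 109, 108, 106, 106, 104, 102, 101, 99, 97, 99, 97, 87, 71]
280 [225, 226, 226, 226, 227, 227, 227, 228, 227, 174, 108, 106, 106, 105, 106, 104, 103, 105, 106, 106, 106, 106, 106, 104, 104, 105, 103, 103, 103, 101, 98, 98, 98, 98, 97, 86, 77, 175, 203, 200]
300 [225, 225, 226, 226, 226, 227, 227, 227, 225, 159, 107, 104, 105, 107, 105, 104, 102, 101, 102, 105, 104, 104, 106, 107, 108, 106, 106, 106, 106, 105, 104, 104, 101, 100, 101, 100, 101, 102, 101, 100]
{'time': 29.35, 'tool_pos': [0.3659, 0.0111, 0.0578], 'ee_rot': [-3.1414, 0.0018, -0.0499], 'wrist_force': [0.5182, 0.5439, -2.3396], 'width': 0.0632, 'joint_positions': [-0.1249, -0.2724, 1.9695, 0.0, 1.4463, 1.4958], 'finger_force': 29.8959}
```

Run:
```python
from h import *
from scipy.optimize import least_squares
w=wsnap();o=robot.get_obs();K=w["camera_matrix"];H=w["hand_eye"]
def pt(P):  # tool coords -> px
    p=(np.linalg.inv(H)@np.r_[P,1])[:3];return (K@p/p[2])[:2]
# check w5: end at tool x=+.055, top surface at tool z=-.021
print("w5 predicted plain end row",pt([.055,0,-.021]),"corner +-.02",pt([.055,.02,-.021]),pt([.055,-.02,-.021]))
g5=cv2.cvtColor(cv2.imread("pics/w5.png"),6).astype(int);g=cv2.cvtColor(w["img"],6).astype(int)
print("w5 col",[int(g5[r,278]) for r in range(140,180,2)])
for n,G,rr in(("w5",g5,(200,230,260)),("now",g,(30,70,100,130,160,190,220,250))):
    for r in rr:print(n,r,[int(x) for x in G[r,170:390:6]])
for a in(.09,.05,0):print(a,pt([a,.032,-.021]).round(0),pt([a,-.032,-.021]).round(0))
```

```text
w5 predicted plain end row [277.11043078 157.52901543] corner +-.02 [317.93021464 157.55598158] [236.29307218 157.50205089]
w5 col [140, 131, 166, 182, 167, 160, 159, 147, 102, 97, 69, 49, 58, 57, 60, 58, 55, 57, 55, 58]
w5 200 [119, 119, 120, 118, 117, 186, 161, 142, 96, 112, 112, 114, 113, 87, 70, 56, 56, 57, 56, 57, 55, 57, 65, 92, 96, 108, 106, 106, 98, 96, 170, 171, 171, 83, 38, 167, 169]
w5 230 [118, 119, 21, 91, 119, 119, 94, 96, 61, 60, 60, 58, 53, 70, 98, 99, 38, 87, 99, 98, 98, 101, 99, 57, 61, 57, 59, 60, 73, 97, 166, 168, 168, 167, 167, 160, 164]
w5 260 [114, 110, 116, 91, 92, 91, 90, 16, 42, 57, 58, 56, 55, 55, 53, 53, 46, 56, 68, 57, 47, 57, 73, 62, 57, 60, 61, 61, 30, 25, 92, 93, 93, 95, 165, 160, 132]
now 30 [201, 166, 21, 178, 209, 206, 208, 191, 202, 174, 112, 106, 105, 108, 107, 106, 109, 108, 103, 105, 107, 108, 104, 105, 108, 109, 183, 93, 124, 193, 187, 182, 187, 182, 194, 190, 191]
now 70 [209, 210, 214, 214, 217, 214, 216, 141, 115, 110, 108, 106, 104, 103, 98, 99, 93, 85, 88, 97, 102, 98, 100, 104, 109, 110, 113, 117, 185, 206, 205, 206, 204, 202, 198, 177, 1
[... 443 characters left out ...]
, 90, 86, 66, 68, 69, 71, 69, 70, 68, 67, 70, 72, 76, 78, 118, 126, 130, 128, 127, 122, 126, 127, 124]
now 190 [190, 193, 193, 190, 194, 141, 101, 95, 60, 61, 60, 62, 63, 61, 58, 59, 57, 59, 57, 59, 59, 58, 65, 68, 72, 74, 74, 77, 95, 100, 100, 99, 118, 124, 125, 124, 125]
now 220 [184, 185, 184, 185, 184, 159, 88, 99, 71, 62, 62, 62, 57, 62, 59, 59, 59, 60, 58, 58, 59, 58, 57, 57, 57, 59, 61, 64, 82, 97, 98, 97, 123, 125, 118, 96, 123]
now 250 [172, 173, 172, 172, 105, 104, 104, 96, 24, 63, 65, 61, 60, 60, 57, 80, 104, 101, 103, 102, 103, 82, 55, 58, 61, 60, 62, 61, 20, 99, 103, 103, 121, 195, 195, 195, 195]
0.09 [346.  82.] [208.  82.]
0.05 [342. 168.] [212. 168.]
0 [337. 261.] [217. 261.]
```

Run:
```python
from h import *
from scipy.optimize import least_squares
w=wsnap();K=w["camera_matrix"];H=w["hand_eye"]
def pt(P):
    p=(np.linalg.inv(H)@np.r_[P,1])[:3];return (K@p/p[2])[:2]
for n in("w9","now"):
    img=w["img"] if n=="now" else cv2.imread("pics/w9.png")
    sx=img.astype(np.float32).mean(2);s=cv2.GaussianBlur(sx,(3,3),0)
    for r in(40,60,80,100,120,140,160,180,200,220,240):
        d=np.abs(np.diff(s[r]));L=190+np.argsort(d[190:240])[-3:];R=318+np.argsort(d[318:370])[-3:]
        print(n,r,L[::-1],R[::-1])
# fit tilt now: plate-top in tool frame: grip pivot (x0 offset), plain row 18, yellow rows 313..335
def P(p,a,l=0):
    c,t,h=p;return [c+a*np.cos(t),l,h-a*np.sin(t)]   # h tool z of centre top, t>0 plain end up
for n,pr,yr in(("now",18.5,(313,335.)),("w9",26,(300,313.))):
    def res(p):return [pt(P(p,.085))[1]-pr,pt(P(p,-.085))[1]-yr[1],pt(P(p,.045,.032))[0]-pt(P(p,.045,-.032))[0]-123]
    f=least_squares(res,[.04,0,-.02]);print(n,f.x.round(4),f.fun.round(1))
```

```text
w9 40 [204 213 212] [362 350 351]
w9 60 [208 201 202] [349 348 342]
w9 80 [200 194 199] [348 349 347]
w9 100 [200 193 197] [356 355 357]
w9 120 [202 203 201] [362 363 353]
w9 140 [206 205 207] [346 347 345]
w9 160 [199 208 209] [344 345 343]
w9 180 [212 213 211] [346 347 345]
w9 200 [215 214 216] [362 363 361]
w9 220 [218 217 219] [338 339 337]
w9 240 [192 191 193] [336 337 338]
now 40 [221 220 222] [326 325 327]
now 60 [205 204 206] [333 334 332]
now 80 [210 211 209] [339 338 340]
now 100 [211 212 210] [363 362 353]
now 120 [212 213 211] [337 336 338]
now 140 [198 213 199] [337 336 338]
now 160 [198 199 197] [337 336 338]
now 180 [194 193 195] [361 362 338]
now 200 [200 201 199] [361 352 362]
now 220 [202 203 201] [358 336 339]
now 240 [218 211 219] [336 335 355]
now [ 0.0376 -0.1269 -0.0082] [ 0. -0. -0.]
w9 [0.0317 0.1328 0.0018] [-0. -0.  0.]
```

Run:
```python
from h import *
from scipy.optimize import least_squares
w=wsnap();K=w["camera_matrix"];H=w["hand_eye"];Hi=np.linalg.inv(H)
def pt(P):
    p=(Hi@np.r_[P,1])[:3];return (K@p/p[2])[:2]
def P(p,a,l=0):
    c,t,h=p[:3];return [c+a*np.cos(t),l+p[3]+a*p[4],h-a*np.sin(t)]
def edge(p,r,l):
    A,B=pt(P(p,-.05,l)),pt(P(p,.05,l));k=(r-A[1])/(B[1]-A[1]);return A[0]+k*(B[0]-A[0])
D={"now":(18.5,(313,335.),{80:(210,339),120:(212,337),140:(213,337),240:(218,335.5)}),"w9":(26,(300,313.),{80:(200,348),140:(206,346),160:(208,344),180:(212,345),220:(218,338)})}
for n,(pr,yr,E) in D.items():
    def res(p):
        r=[pt(P(p,.085))[1]-pr,pt(P(p,-.085))[1]-yr[1]]
        for row,(L,R) in E.items():
            e=sorted([edge(p,row,.032),edge(p,row,-.032)]);r+=[e[0]-L,e[1]-R]
        return r
    f=least_squares(res,[.04,0,-.02,0,0],loss="soft_l1");print(n,f.x.round(4),np.round(f.fun,1))
    # top surface height at a where tool x=0
    c,t,h=f.x[:3];print(" tool z of top at grip",round(h+c*np.tan(t),4))
```

```text
now [ 0.0349 -0.0439 -0.0107 -0.0007 -0.0141] [-0.1  0.2 -0.1 -0.5  0.   0.6  0.1  0.1  0.4 -0.8]
 tool z of top at grip -0.0122
w9 [ 0.0283  0.3425 -0.017   0.0004 -0.0229] [-0.1  0.3 -2.8  3.4  0.2 -0.3  1.2 -0.2  0.2 -3.2  0.2  0. ]
 tool z of top at grip -0.0069
```

>>> servo_tool(commands=[0, -0.001, 0.015, 0, 3.5, 0, 0.05, 0, -0.001, 0.03, 0, 3.5, 0, 0.05, 0, -0.001, 0.034, 0, 3.5, 0, 0.05, 0, -0.001, 0.034, 0, 3.5, 0, 0.05, 0, -0.001, 0.034, 0, 3.5, 0, 0.05])

```text
time: 30.12
tool_pos: [0.3675, 0.0119, 0.0247]
ee_rot: [-3.142, -0.06, -0.05]
wrist_force: [-0.2, -1.5, -1.1]
width: 0.063
finger_force: 29.9
```

>>> servo_tool(commands=[0.01, 0, 0.0016, 0, 0, 0, 0.05, 0.02, 0, 0.0022, 0, 0, 0, 0.05, 0.03, 0, 0.0028, 0, 0, 0, 0.05, 0.03, 0, 0.0028, 0, 0, 0, 0.05])

```text
time: 30.62
tool_pos: [0.3982, 0.0104, 0.0234]
ee_rot: [-3.142, -0.06, -0.05]
wrist_force: [-0.4, 0.4, -0.7]
width: 0.0633
finger_force: 29.9
```

>>> servo_tool(commands=[0.01, 0, 0.0006, 0, 0, 0, 0.05, 0.02, 0, 0.0012, 0, 0, 0, 0.05, 0.03, 0, 0.0018, 0, 0, 0, 0.05, 0.04, 0, 0.0024, 0, 0, 0, 0.05, 0.04, 0, 0.0024, 0, 0, 0, 0.05])

```text
time: 31.25
tool_pos: [0.438, 0.0084, 0.0233]
ee_rot: [-3.142, -0.06, -0.05]
wrist_force: [0.1, 0.2, -1.6]
width: 0.0633
finger_force: 29.9
```

>>> servo_tool(commands=[0.008, 0, 0.001, 0, 0, 0, 0.05, 0.008, 0, 0.003, 0, 0, 0, 0.05, 0.008, 0, 0.003, 0, 0, 0, 0.05])

```text
time: 31.62
tool_pos: [0.4462, 0.008, 0.0218]
ee_rot: [-3.142, -0.062, -0.05]
wrist_force: [-0.5, 1.0, 3.9]
width: 0.0631
finger_force: 30.0
```

>>> servo_tool(commands=[0, 0, 0.002, 0, 0, 0, 0.05, 0, 0, 0.002, 0, 0, 0, 0.05])

```text
time: 31.88
tool_pos: [0.4461, 0.008, 0.0208]
ee_rot: [-3.142, -0.062, -0.05]
wrist_force: [-4.7, -0.5, 10.6]
width: 0.0631
finger_force: 30.2
```

>>> servo_tool(commands=[0, 0, -0.002, 0, 0, 0, 0.094, 0, 0, -0.002, 0, 0, 0, 0.094, 0, 0, -0.002, 0, 0, 0, 0.094, 0, 0, -0.002, 0, 0, 0, 0.094, 0, 0, 0.001, 0, -3.5, 0, 0.094, 0, 0, 0.004, 0, -3.5, 0, 0.094, 0, 0, 0.004, 0, -3.5, 0, 0.094, 0, 0, 0.004, 0, -3.5, 0, 0.094])

```text
time: 32.88
tool_pos: [0.445, 0.0081, 0.0145]
ee_rot: [-3.142, 0.002, -0.05]
wrist_force: [-0.3, -0.8, -0.2]
width: 0.0939
finger_force: 0.0
```

Run:
```python
from h import *
st();w=wsnap();s=snapshot("side");cv2.imwrite("pics/w11.png",w["img"])
i=w["img"].astype(int);y=(i[...,2]-i[...,0]>80)&(i[...,1]-i[...,0]>60);y[:250]=0;y[:,:230]=0;y[:,330:]=0
q=np.argwhere(y)[:,::-1];print("yellow",q.min(0),q.max(0),[pix2plane(w,[280,q[:,1].max()],z).round(4).tolist() for z in(.01,.039)])
i=s["img"].astype(int);m=(i[...,2]-i[...,0]>60)&(i[...,1]-i[...,0]>40);m[:240]=0;m[300:]=0;m[:,:190]=0;m[:,280:]=0
q=np.argwhere(m)[:,::-1];print("side yellow",len(q),q.mean(0) if len(q) else "","expected flat",proj(s,[[.415-.01+.003,.009,.039]]),"if dropped",proj(s,[[.41,.009,.01]]))
```

```text
{'time': 32.875, 'tool_pos': [0.445, 0.0081, 0.0145], 'ee_rot': [-3.1415, 0.0017, -0.0498], 'wrist_force': [-0.302, -0.8115, -0.2433], 'width': 0.0939, 'joint_positions': [-0.1092, -0.0372, 1.8605, -0.0, 1.32, 1.5113], 'finger_force': 0.0}
yellow [240 318] [317 335] [[[0.3816, 0.0094, 0.01]], [[0.4023, 0.0086, 0.039]]]
side yellow 37 [221.2972973  259.43243243] expected flat [[222.21830195 259.61525246]] if dropped [[223.32785076 267.95960664]]
```

>>> servo_tool(commands=[0.006, 0, -0.002, 0, 0, 0, 0.094, 0.006, 0, -0.002, 0, 0, 0, 0.094, 0.006, 0, -0.002, 0, 0, 0, 0.05, 0.006, 0, -0.002, 0, 0, 0, 0.05, 0.006, 0, -0.002, 0, 0, 0, 0.05, 0.006, 0, -0.002, 0, 0, 0, 0.05, 0.009, 0, -0.002, 0, 0, 0, 0.05, 0.012, 0, -0.002, 0, 0, 0, 0.05, 0.014, 0, -0.002, 0, 0, 0, 0.05, 0.014, 0, -0.002, 0, 0, 0, 0.05])

```text
time: 34.22
tool_pos: [0.4598, 0.0073, 0.0166]
ee_rot: [-3.141, 0.001, -0.05]
wrist_force: [-1.3, -0.1, 0.2]
width: 0.0638
finger_force: 29.9
```

>>> servo_tool(commands=[0.003, 0, 0, 0, 0, 0, 0.05, 0.005, 0, 0, 0, 0, 0, 0.05, 0.007, 0, 0, 0, 0, 0, 0.05, 0.007, 0, 0, 0, 0, 0, 0.05])

```text
time: 34.72
tool_pos: [0.4669, 0.007, 0.0166]
ee_rot: [-3.142, 0.001, -0.05]
wrist_force: [0.2, 0.2, -0.2]
width: 0.064
finger_force: 29.9
```

>>> servo_tool(commands=[0.003, 0, 0, 0, 0, 0, 0.05, 0.005, 0, 0, 0, 0, 0, 0.05, 0.006, 0, 0, 0, 0, 0, 0.05, 0.006, 0, 0, 0, 0, 0, 0.05])

```text
time: 35.22
tool_pos: [0.4682, 0.0069, 0.0165]
ee_rot: [3.142, 0.012, -0.05]
wrist_force: [-12.4, 0.0, 9.6]
width: 0.0637
finger_force: 30.0
```

>>> servo_tool(commands=[0.003, 0, 0, 0, 0, 0, 0.05, 0.003, 0, 0, 0, 0, 0, 0.05])

```text
time: 35.48
tool_pos: [0.4682, 0.007, 0.0165]
ee_rot: [3.141, 0.018, -0.049]
wrist_force: [-18.8, 1.2, 15.4]
width: 0.0638
finger_force: 30.1
```

>>> servo_tool(commands=[-0.004, 0, 0, 0, 0, 0, 0.094, -0.006, 0, 0, 0, 0, 0, 0.094, -0.006, 0, 0, 0, 0, 0, 0.094, -0.006, 0, 0, 0, 0, 0, 0.094, -0.006, 0, -0.05, 0, 0, 0, 0.094, -0.006, 0, -0.11, 0, 0, 0, 0.08, -0.006, 0, -0.17, 0, 0, 0, 0.06, -0.006, 0, -0.23, 0, 0, 0, 0, -0.006, 0, -0.28, 0, 0, 0, 0, -0.006, 0, -0.28, 0, 0, 0, 0])

```text
time: 36.72
tool_pos: [0.472, 0.0066, 0.3019]
ee_rot: [3.141, -0.009, -0.05]
wrist_force: [0.1, -0.4, 0.6]
width: 0.0475
finger_force: 0.0
```

Run:
```python
from h import *
st();w=wsnap();t=snapshot("top");s=snapshot("side")
i=w["img"].astype(int);y=(i[...,2]-i[...,0]>80)&(i[...,1]-i[...,0]>60);y[:,:210]=0;y[:,350:]=0;y[250:]=0
q=np.argwhere(y)[:,::-1];print("yellow",q.min(0),q.max(0),[pix2plane(w,[q[:,0].mean(),v],.039).round(4).tolist() for v in (q[:,1].min(),q[:,1].max()+1)])
for S in(w,):
  for r in spotter.trace("bearing_plate",S)[:1]:
    cc=max(cv2.findContours(r["region"].astype(np.uint8),0,2)[0],key=cv2.contourArea)[:,0];print(r["conf"],r["box"],cv2.minAreaRect(pix2plane(S,cc,.039)[:,:2].astype(np.float32)))
i=s["img"].astype(int);m=(i[...,2]-i[...,0]>60)&(i[...,1]-i[...,0]>40);m[:240]=0;m[300:]=0;m[:,:190]=0;m[:,280:]=0
q=np.argwhere(m)[:,::-1];print("side yellow",len(q),pix2plane(s,q.mean(0),.039))
# target: lever start pose
go([.571,.1405,.2972],PR[2])
```

```text
{'time': 36.725, 'tool_pos': [0.472, 0.0066, 0.3019], 'ee_rot': [3.1411, -0.009, -0.0498], 'wrist_force': [0.1494, -0.41, 0.5571], 'width': 0.0475, 'joint_positions': [-0.1061, -0.0894, 1.3305, 0.0, 1.8915, 1.5145], 'finger_force': 0.0}
yellow [262 204] [294 214] [[[0.431, 0.0083, 0.039]], [[0.4157, 0.0091, 0.039]]]
0.82 [250.0, 125.6, 52.6, 90.5] ((0.47612690925598145, 0.006396051496267319), (0.06490630656480789, 0.12337415665388107), 88.89064025878906)
side yellow 41 [[0.42284361 0.01058494 0.039     ]]
shift [0.095, -0.1385, -0.0034] turn [-0.02, 0.33, -0.13]
```

>>> servo_tool(commands=[0.04, -0.05, 0.004, 0, 0, 0, 0, 0.07, -0.1, 0.004, 0, 0, 0, 0, 0.095, -0.138, 0.004, 0, 0, 0, 0, 0.095, -0.138, 0.004, 0, 0, 0, 0, 0.095, -0.138, 0.004, 0, 0, 0, 0, 0.095, -0.138, 0.004, 0, 0, 0, 0])

```text
time: 37.67
tool_pos: [0.571, 0.1388, 0.2925]
ee_rot: [3.141, 0.002, -0.051]
wrist_force: [0.8, 0.4, 0.5]
width: 0.0005
finger_force: 0.0
```

>>> servo_tool(commands=[0, -0.002, 0.023, 0, 0, 0, 0, 0, -0.008, 0.035, 0, 0, 0, 0, 0, -0.013, 0.048, 0, 0, 0, 0, 0, -0.022, 0.0715, 0, 0, 0, 0, 0, -0.027, 0.096, 0, 0, 0, 0, 0, -0.028, 0.122, 0, 0, 0, 0, 0, -0.026, 0.147, 0, 0, 0, 0, 0, -0.026, 0.154, 0, 0, 0, 0, 0, -0.026, 0.157, 0, 0, 0, 0, 0, -0.026, 0.159, 0, 0, 0, 0])

```text
time: 38.92
tool_pos: [0.5747, 0.1692, 0.1441]
ee_rot: [-3.133, -0.01, -0.049]
wrist_force: [-7.7, 4.7, 30.2]
width: 0.0006
finger_force: 15.2
```

>>> servo_tool(commands=[0, 0.003, 0.003, 0, 0, 0, 0, 0, 0.004, 0.005, 0, 0, 0, 0, 0, 0.004, 0.005, 0, 0, 0, 0, 0, 0.004, 0.005, 0, 0, 0, 0, 0, 0.004, 0.005, 0, 0, 0, 0, 0, 0.004, 0.005, 0, 0, 0, 0])

```text
time: 39.67
tool_pos: [0.5748, 0.1692, 0.1437]
ee_rot: [-3.125, -0.014, -0.046]
wrist_force: [-11.7, 10.2, 37.8]
width: 0.0005
finger_force: 18.7
```

Run:
```python
from h import *
st();lever()
```

```text
{'time': 39.675, 'tool_pos': [0.5748, 0.1692, 0.1437], 'ee_rot': [-3.1248, -0.0143, -0.0464], 'wrist_force': [-11.7418, 10.158, 37.8221], 'width': 0.0005, 'joint_positions': [0.1836, 0.1947, 1.3449, 0.0131, 1.5842, 1.8009], 'finger_force': 18.7425}
side [(0.8, 0.75), (0.8, 0.7), (0.52, 0.8), (0.0, 0.65)]
top [(0.16, 0.75), (0.16, 0.7), (0.12, 0.8), (0.12, 0.65)]
```

>>> servo_tool(commands=[0, -0.006, -0.017, 0, 0, 0, 0, 0, -0.008, -0.042, 0, 0, 0, 0, 0, -0.007, -0.068, 0, 0, 0, 0, 0, -0.001, -0.0925, 0, 0, 0, 0, 0, 0.009, -0.116, 0, 0, 0, 0, 0, 0.019, -0.141, 0, 0, 0, 0, 0, 0.022, -0.18, 0, 0, 0, 0, 0, 0.022, -0.2, 0, 0, 0, 0, 0, 0.022, -0.2, 0, 0, 0, 0, 0, 0.022, -0.2, 0, 0, 0, 0])

```text
time: 41.02
tool_pos: [0.5712, 0.1396, 0.3272]
ee_rot: [3.141, 0.003, -0.05]
wrist_force: [-0.2, 0.4, -0.8]
width: 0.0005
finger_force: 0.0
```

Run:
```python
from h import *
st();lever()
s=snapshot("side");i=s["img"].astype(int);m=(i[...,2]-i[...,0]>60)&(i[...,1]-i[...,0]>40);m[:240]=0;m[300:]=0;m[:,:190]=0;m[:,280:]=0
q=np.argwhere(m)[:,::-1];print("side yellow",len(q),pix2plane(s,q.mean(0),.039))
```

```text
{'time': 41.025, 'tool_pos': [0.5712, 0.1396, 0.3272], 'ee_rot': [3.1413, 0.0035, -0.0503], 'wrist_force': [-0.1624, 0.4475, -0.76], 'width': 0.0005, 'joint_positions': [0.1431, 0.1935, 0.9842, 0.0004, 1.9674, 1.7643], 'finger_force': 0.0}
side [(0.96, -0.05), (0.92, 0.0), (0.76, 0.05), (0.04, 0.75)]
top [(0.36, 0.8), (0.36, 0.05), (0.32, 0.15), (0.32, 0.1)]
side yellow 34 [[0.42275188 0.01014153 0.039     ]]
```

The lever is back up, the plate hasn't moved, and the robot is clear of everything. Handing in.

```bash
python3 -c "
from h import *
print(close_job())"
```

```text
the job is handed in; nothing more can be done
None
```

I stamped both ends, the painted one first, and handed the job in at about 41 s; the hand-in returned no verdict. Both times the lever went down to its stop and sprang back up, and the plate was left with its unpainted end against the back stop. The plate tipped over the slideway nose once while I was turning it round and had to be regripped, and I didn't check the bystanders' positions again at the end.

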